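# Stand the power bricks side by side in the storage rack

## Task

Put the two loose power bricks away in the grey rack so that all three bricks stand in one neat row, side by side between the two end cheeks: upright with the cable stub up, a broad face to the front and the back close against the back stop. The brick that lies flat must first be stood up on its foot on the table and let go, then taken again across its broad faces, because fingers on its narrow sides do not fit between the neighbours. Do not knock over the brick that is already in the rack, and leave the other things on the table where they are.

Things in the scene. Friction and masses are not known exactly. Their poses are not given: they have to be found in the camera images.
- rack: Fixed grey sheet-steel rack, open to the front (its -x) and top. Board 80 mm deep, its top 12 mm above the table. Back stop 4 mm thick along the rear edge, 45 mm above the board. Two end cheeks 4 mm thick, 154 mm apart inside, 105 mm above the board (60 mm at the front). Origin: centre of underside. x to the back stop, y along the row (left seen from the front), z up.
- rack_row (a point): Point on top of the rack's board, mid width, on the front face of the back stop. Axes as the rack's. A brick touching the back stop has its foot centre at x = -15.5 mm from here. Three bricks take 138 of the 154 mm between the cheeks (y = -77 to +77 mm).
- brick_lying: Black power brick, 0.17-0.31 kg: 46 mm wide, 110 long, 31 thick, cable stub 28 mm more at one end. Starts flat on the table. Origin: mid width on the broad face it first lies on. x: across the 46 mm width. y: along the length, away from the stub: flat foot end at +56 mm, stub end face at -54, stub to -82. z: thickness, 0 to 31 mm. Stub up: y down. Held lightly or far from its middle it pivots.
- brick_lying_foot (a point): Centre of the foot end of brick_lying, the flat end face without the stub, on which it stands upright. Axes as the brick's.
- brick_standing: A second brick of the same kind, size and axes, at the start standing upright on its foot on the table, stub up (110 mm high, 138 mm with the stub).
- brick_standing_foot (a point): Centre of the foot end of brick_standing.
- brick_shelved: A third brick of the same kind, size and axes, at the start already standing upright in the rack, against the back stop near the cheek on the rack's +y side. It is loose.
- brick_shelved_foot (a point): Centre of the foot end of brick_shelved.
- clear_case: Bystander: small closed clear case, 48 x 70 x 26 mm, loose on the table. Origin: centre of the underside.
- post_0: Bystander: steel pedestal post, 85 mm high on a 31 mm flange, loose on the table. Origin: centre of the underside.
- vial_1: Bystander: glass vial, 27 mm across, 52 mm high, loose. Origin: centre of the underside.
- vial_2: Bystander: glass vial, 32 mm across, 60 mm high, loose. Origin: centre of the underside.
- amber_bottle: Bystander: amber reagent bottle, 73 mm across, 160 mm high, loose. Origin: centre of the underside.
- clear_spot (a point): Point on the table top in a clear patch about 100 mm wide near the lying brick, where a brick can be stood up; always the same place. A fixed pile of small white cases 50 mm high lies about 110 mm to its left.
- upright_rail: Fixed equipment, not to be touched: slim upright rail 330 mm high on a 60 x 60 x 10 mm foot, between the clear spot and the rack. Origin: centre of the underside. To its right behind it stands a fixed stack of grey chassis and clear trays, also 330 mm high, over x = 0.52 to 0.73, y = -0.34 to -0.08 m; carry things in front of both or over them.

How it is judged:
By the outcome, as a careful person would: the job done as asked, in the order asked, and still so for the second after the job is handed in, with the robot touching nothing.
It also fails if it takes over 72 s, if anything falls off the work surface, if the arm or the gripper's body presses on something with over 40 N, if the wrist force passes 120 N, or if a joint passes its speed limit or range.

## Robot

A 7-joint arm with a two-finger parallel gripper is mounted at the origin on the work surface; the furniture and walls round the work are solid. World frame = base frame: x ahead of the robot, y to its left, z up, the work surface at z = 0. Lengths are in m, angles in rad, forces in N, time in s.
With the tool pointing down it reaches from about 0.425 to 0.925 m from the base axis. Payload 6.8 kg.
Tool frame: the origin (TCP) lies where the fingers leave the gripper's body, on its centre line; the fingertips stand 73 mm ahead of it and the grasp point (between the pads) lies 54 mm ahead of it; z points along the fingers, y is the line along which they close (so a half turn about z gives the same grasp; the last joint's range is limited). The gripper opens to 85 mm and grips with 20 to 120 N. Pads are 22 mm wide; open, the fingers measure 114 mm over their backs; the gripper's body (76 mm by 85 mm) begins 54 mm behind the grasp point. The pads swing forward as they close: fully open they stand 13 mm farther back than shut.
Start: joints at [1.003, 0.477, 0.022, 1.555, -0.011, 1.109, -0.083], TCP at [0.3, -0.605, 0.304] pointing down, gripper open.
Joint ranges: [-2.96, 2.96], [-0.34, 2.1], [-1.41, 1.46], [0.24, 2.44], [-1.37, 4.51], [0.17, 1.92], [-2.96, 2.96]. Speed limits (rad/s): [2.39, 2.39, 3.14, 3.14, 3.14, 3.14, 3.14].

## Interface

Orientations are given as a rotation vector (axis times angle).
In Python, from bench import r, grab_frame, camera_info gives the robot as it stands.
- The arm moves only by the shell command python3 -m pendant 'ROWS' [OPENING] [FORCE]. ROWS is a JSON list of rows, 1 to 5 of them, each written [[dx, dy, dz], [rx, ry, rz]]: dx, dy, dz in m, then a rotation vector rx, ry, rz in rad; each row is the pose to reach, as a shift and turn from the pose commanded when the command began, along the tool's axes at that moment; what a row does not reach only later rows make up. A row lasts 1/10 s, in which the tool goes at most 0.05 m and 0.15 rad, less where a joint would pass 70% of its speed; a pose out of reach is approached as far as the arm can. OPENING is the finger opening in m, set as the command begins (- or left out keeps the last). The fingers move at their own pace and stop on an object; FORCE is the grip in N (left out, the last holds). Time passes only in rows, so rows that do not move let the fingers close. It prints the time, the measured TCP pose, the force, the opening and the grip force at its end. Input that does not fit is refused with a message, and nothing moves.
- r.get_obs(): the state, without advancing time (a new reading comes with each control period).
- grab_frame(name): name is "scene" or "top" or "wrist"; returns (picture, depth): 480x640x3 uint8, blue, green, red; 480x640 float32, m along the optical axis (not along the pixel's ray), 0 where there is no reading.
- camera_info(name): a dict with "camera_matrix" (3x3 intrinsics, pixels), "k1" (the pictures are not rectified: a ray, as slopes to the right and down, at radius r is drawn at 1 + k1 r^2 times it, then the intrinsics apply), "R" (3x3) and "t" (3): a world point X has camera coordinates R X + t. Camera axes: x right, y down, z forward; pixel columns grow to the right and rows downward; lengths in m; the calibration is good to about 2 mm. A picture is of the moment at which its call begins: read the wrist's pose just before it. camera_info takes no time and is no camera call; for the wrist camera it gives the pose at the moment of the call.
- r.hand_in(): hands the job in; it is judged then, once.
The state is a dict: "clock": time; "joints": joint angles; "qvel": joint speeds; "tau": joint torques, N m; "tcp_pos": TCP position; "orientation": TCP orientation; "contact_force": force on the tool from outside, world axes, zero at the start; "moment": the same for the moment, N m; "grip_width": finger opening in m; "gripper_force": force on a finger pad.
Only numpy, scipy, OpenCV 4.12 (cv2) and the standard library are available. Lean on these libraries where they do the work, as an engineer would, in place of code of your own. Each camera call takes 0.05 s, during which the arm holds its last target. There are 200 camera calls.

## Working session

There is one attempt and no reset: what is moved stays moved. The work goes in short steps, Python scripts to look and compute and a shell command to move; the robot and the scene stay as the last step left them, time stands still between calls to the robot, and variables do not carry over. Pictures are saved under pics/ and viewed, at most 10 in all, crops included, and the job is handed in when it is done.

```bash
ls; mkdir -p pics; python3 - <<'E'
from bench import r, grab_frame, camera_info
import cv2, numpy as np
o=r.get_obs(); print({k:np.round(v,3) for k,v in o.items()})
for n in ("scene","top"):
    p,d=grab_frame(n); cv2.imwrite(f"pics/{n}0.png",p); np.save(f"pics/{n}0.npy",d)
    c=camera_info(n); print(n,{k:np.round(v,4).tolist() for k,v in c.items()})
E
```

```text
pics
{'clock': np.float64(0.0), 'joints': array([ 1.003,  0.478,  0.022,  1.556, -0.011,  1.109, -0.083]), 'qvel': array([ 0.   ,  0.001,  0.   , -0.   , -0.001,  0.   ,  0.001]), 'tau': array([ 0.0000e+00, -5.9645e+01,  1.6080e+00, -2.8119e+01,  1.2000e-02,
        9.0000e-03,  0.0000e+00]), 'tcp_pos': array([ 0.299, -0.604,  0.303]), 'orientation': array([-3.057e+00, -7.160e-01,  1.000e-03]), 'contact_force': array([-0.365,  0.204,  0.589]), 'moment': array([ 0.05 , -0.028,  0.013]), 'gripper_force': np.float64(0.0), 'grip_width': np.float64(0.085)}
scene {'camera_matrix': [[607.0785, 0.0, 310.8734], [0.0, 607.0785, 239.5407], [0.0, 0.0, 1.0]], 'k1': -0.0101, 'R': [[0.999, -0.0439, 0.0013], [-0.0312, -0.7287, -0.6841], [0.031, 0.6834, -0.7294]], 't': [-0.4864, 0.0188, 1.3499]}
top {'camera_matrix': [[604.0245, 0.0, 323.1493], [0.0, 604.0245, 236.4541], [0.0, 0.0, 1.0]], 'k1': -0.0058, 'R': [[-0.002, -0.9998, -0.0198], [-0.9983, 0.0032, -0.0588], [0.0588, 0.0197, -0.9981]], 't': [-0.0153, 0.4799, 1.3451]}
```

View pics/scene0.png

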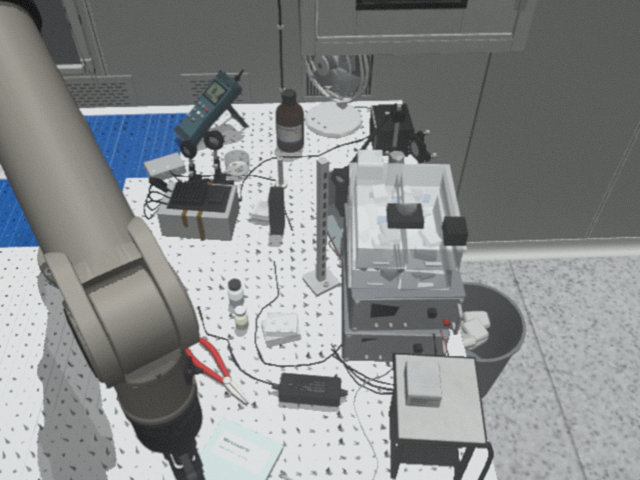

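View pics/top0.png

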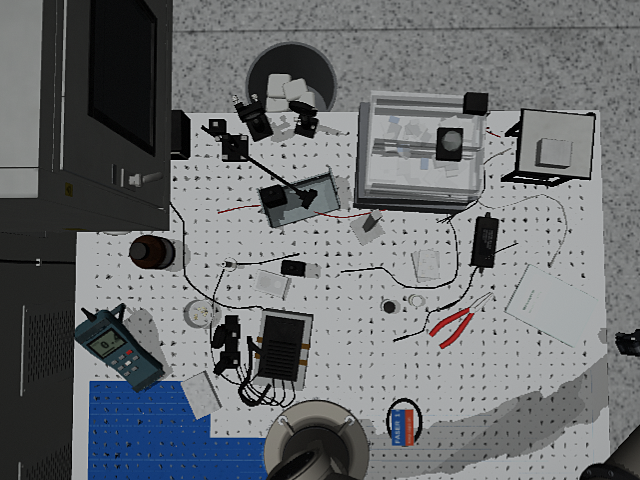

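The scene view looks along +y: brick_lying at (310,388), brick_standing at (277,210), rail at (322,220), vials at (235,290) and (240,315). The top view has +x up and +y left: rack at (300,197) with the shelved brick at (272,197), standing brick at (293,268), lying brick at (485,240), rail foot at (368,228). Next I'll build an ortho and height map.

```bash
cat > h.py <<'E'
import numpy as np, cv2
from bench import r, grab_frame, camera_info
def cloud(name,d=None,p=None,c=None):
    if c is None: c=camera_info(name)
    if d is None: p,d=grab_frame(name)
    K=np.array(c["camera_matrix"]); R=np.array(c["R"]); t=np.array(c["t"])
    v,u=np.mgrid[0:480,0:640]
    xy=cv2.undistortPoints(np.stack([u,v],-1).reshape(-1,1,2).astype(float),K,np.array([c["k1"],0,0,0.])).reshape(480,640,2)
    X=np.dstack([xy[...,0]*d,xy[...,1]*d,d])
    W=(X-t)@R; W[d<=0]=np.nan
    return W,p
def rect(P):  # min-area rect of xy points, mm
    return cv2.minAreaRect((P[:,:2]*1000).astype(np.float32))
E
python3 - <<'E'
from h import *
W,p=cloud("top",np.load("pics/top0.npy"),cv2.imread("pics/top0.png"))
np.save("pics/Wtop.npy",W)
S=800
# ortho: px cols = (0.42-y)*S, rows=(1.0-x)*S
H=np.zeros((560,800),np.float32)
f=np.isfinite(W[...,2]); P=W[f]; 
big=cv2.resize(W.astype(np.float32),None,fx=2,fy=2,interpolation=cv2.INTER_NEAREST).reshape(-1,3); big=big[np.isfinite(big[:,2])]
c=((0.36-big[:,1])*S).astype(int); q=((0.98-big[:,0])*S).astype(int)
k=(c>=0)&(c<800)&(q>=0)&(q<560)
np.maximum.at(H,(q[k],c[k]),big[k,2])
H=cv2.morphologyEx(H,cv2.MORPH_CLOSE,np.ones((3,3)))
im=cv2.applyColorMap((np.clip(H/0.35,0,1)**.6*255).astype(np.uint8),cv2.COLORMAP_TURBO)
for g in np.arange(-.6,.36,.1):
    x=int((0.36-g)*S); cv2.line(im,(x,0),(x,560),(90,90,90),1); cv2.putText(im,f"{g:.1f}",(x,10),0,.4,(255,255,255),1)
for g in np.arange(.3,.98,.1):
    y=int((.98-g)*S); cv2.line(im,(0,y),(800,y),(90,90,90),1); cv2.putText(im,f"{g:.1f}",(0,y),0,.4,(255,255,255),1)
cv2.imwrite("pics/H.png",im)
def blob(n,u0,u1,v0,v1,z0,z1):
    Q=W[v0:v1,u0:u1].reshape(-1,3); Q=Q[(Q[:,2]>z0)&(Q[:,2]<z1)]
    if len(Q): print(n,len(Q),"z med %.4f max %.4f"%(np.median(Q[:,2]),Q[:,2].max()),[np.round(a,1) for a in rect(Q)])
table=W[340:400,450:580].reshape(-1,3); print("table z",np.nanmedian(table[:,2]))
blob("lying",455,515,200,285,.02,.04)
blob("shelved",255,295,175,220,.11,.135)
blob("standing",275,330,250,285,.1,.125)
blob("standing all",275,330,250,285,.02,.15)
blob("rackboard",290,345,180,225,.006,.018)
blob("vial1",375,402,292,320,.03,.1); blob("vial2",403,430,285,312,.03,.1)
blob("case427",410,445,245,285,.01,.1); blob("case272",250,292,265,300,.01,.1)
blob("post",215,245,250,280,.03,.1); blob("railfoot",345,390,205,248,.006,.014)
for u,v in [(485,240),(272,197),(293,268),(313,195),(260,165),(225,140),(300,197),(427,265),(272,282),(230,265),(375,215),(480,217),(480,265)]: print((u,v),np.round(W[v,u],3))
E
```

```text
table z 0.0010809666587758707
lying 1077 z med 0.0314 max 0.0399 [array([ 477.4, -372.7]), array([140.9,  86.7]), np.float64(19.2)]
shelved 387 z med 0.1221 max 0.1349 [array([556. ,  89.4]), array([54.8, 51.5]), np.float64(15.1)]
standing 309 z med 0.1107 max 0.1242 [array([409.4,  47. ]), array([45.3, 30.6]), np.float64(83.7)]
standing all 457 z med 0.1091 max 0.1276 [array([399.3,  56.8]), array([67.7, 51.8]), np.float64(89.9)]
rackboard 1233 z med 0.0126 max 0.0180 [array([559. ,   0.9]), array([115.9, 100.6]), np.float64(89.9)]
vial1 176 z med 0.0582 max 0.0675 [array([ 325.5, -159.7]), array([32.2, 30. ]), np.float64(89.0)]
vial2 122 z med 0.0510 max 0.0581 [array([ 337.3, -219.8]), array([26.6, 24.3]), np.float64(88.3)]
case427 782 z med 0.0447 max 0.0561 [array([ 410. , -246.3]), array([84. , 57.4]), np.float64(8.7)]
case272 671 z med 0.0268 max 0.0348 [array([376.6, 108.3]), array([82.9, 47.9]), np.float64(74.1)]
post 52 z med 0.0827 max 0.0899 [array([418.8, 194.8]), array([11.2, 11.2]), np.float64(89.2)]
railfoot 489 z med 0.0105 max 0.0140 [array([ 503.6, -115.5]), array([99.3, 95.3]), np.float64(89.8)]
(485, 240) [ 0.47  -0.375  0.031]
(272, 197) [0.556 0.087 0.125]
(293, 268) [0.408 0.044 0.12 ]
(313, 195) [ 0.549 -0.001  0.206]
(260, 165) [0.609 0.103 0.201]
(225, 140) [0.657 0.17  0.211]
(300, 197) [0.547 0.025 0.192]
(427, 265) [ 0.415 -0.244  0.043]
(272, 282) [0.378 0.097 0.029]
(230, 265) [0.416 0.19  0.032]
(375, 215) [ 0.498 -0.112  0.329]
(480, 217) [ 0.521 -0.364  0.031]
(480, 265) [ 0.415 -0.363  0.028]
```

View pics/H.png

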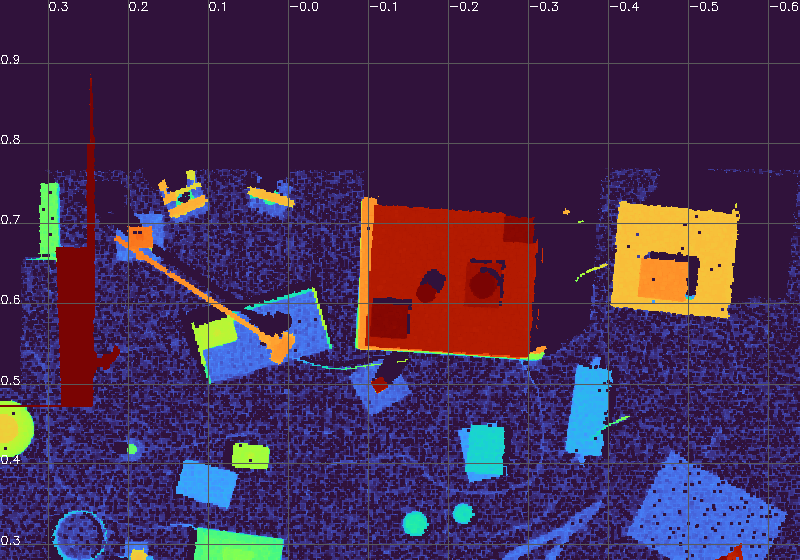

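The height map shows the rack at about (0.56, 0.035). A boom at z≈0.2 crosses above it, from (0.68, 0.21) to (0.54, 0.01). I need a closer look at that region.

```bash
python3 - <<'E'
from h import *
W=np.load("pics/Wtop.npy"); p=cv2.imread("pics/top0.png"); s=cv2.imread("pics/scene0.png")
a=cv2.resize(p[90:290,190:390],(600,600),interpolation=cv2.INTER_CUBIC); b=cv2.resize(s[90:290,260:326],(198,600),interpolation=cv2.INTER_CUBIC)
cv2.imwrite("pics/c1.png",np.hstack([a,b]))
Q=W[100:225,190:345].reshape(-1,3); Q=Q[(Q[:,2]>.16)&(Q[:,2]<.3)]
e=np.array([.68,.21])-np.array([.54,.01]); e/=np.linalg.norm(e); n=np.array([-e[1],e[0]])
s=(Q[:,:2]-[.54,.01])@e; w=(Q[:,:2]-[.54,.01])@n
for i in np.arange(-.04,.28,.02):
    k=(s>=i)&(s<i+.02)
    if k.any(): print("%.2f n%d z %.3f..%.3f w %.3f..%.3f"%(i,k.sum(),Q[k,2].min(),Q[k,2].max(),w[k].min(),w[k].max()),np.round(np.median(Q[k],0),3))
# scene cloud near the boom
W2,_=cloud("scene",np.load("pics/scene0.npy"),0); np.save("pics/Wscene.npy",W2)
Q=W2.reshape(-1,3); k=(Q[:,0]>.5)&(Q[:,0]<.72)&(Q[:,1]>-.07)&(Q[:,1]<.25)&(Q[:,2]>.02)&(Q[:,2]<.45)
v,u=np.nonzero(k.reshape(480,640)); print("scene pts",k.sum(),u.min(),u.max(),v.min(),v.max())
for z in np.arange(.02,.4,.03):
    m=k&(Q[:,2]>=z)&(Q[:,2]<z+.03)
    if m.any(): print("z%.2f"%z,m.sum(),np.round(Q[m].min(0),3),np.round(Q[m].max(0),3))
# rack board / cheeks/ shelved
Q=W[170:230,250:350].reshape(-1,3)
for z0,z1 in [(.006,.02),(.05,.062),(.066,.08),(.09,.113),(.114,.128),(.14,.16)]:
    q=Q[(Q[:,2]>z0)&(Q[:,2]<z1)]; print(z0,len(q),[np.round(t,1) for t in rect(q)] if len(q)>5 else "")
E
```

```text
-0.02 n97 z 0.180..0.209 w -0.026..0.014 [0.54  0.003 0.202]
0.00 n140 z 0.176..0.210 w -0.028..0.015 [0.55  0.015 0.198]
0.02 n53 z 0.185..0.197 w -0.010..0.002 [0.56  0.031 0.192]
0.04 n37 z 0.183..0.200 w -0.008..-0.001 [0.573 0.049 0.194]
0.06 n40 z 0.186..0.202 w -0.008..-0.001 [0.583 0.065 0.196]
0.08 n64 z 0.160..0.205 w -0.163..-0.000 [0.598 0.076 0.196]
0.10 n101 z 0.170..0.207 w -0.164..0.001 [0.726 0.016 0.181]
0.12 n105 z 0.167..0.212 w -0.158..0.001 [0.733 0.038 0.182]
0.14 n60 z 0.161..0.211 w -0.150..0.002 [0.63  0.128 0.205]
0.16 n38 z 0.200..0.216 w -0.005..0.002 [0.638 0.148 0.209]
0.18 n168 z 0.160..0.216 w -0.106..0.003 [0.722 0.119 0.185]
0.20 n267 z 0.160..0.227 w -0.094..0.007 [0.685 0.17  0.206]
0.22 n260 z 0.161..0.235 w -0.088..0.004 [0.687 0.186 0.22 ]
0.24 n32 z 0.182..0.223 w -0.081..0.004 [0.681 0.21  0.219]
scene pts 7282 313 421 0 254
z0.02 185 [ 0.521 -0.06   0.02 ] [0.564 0.112 0.05 ]
z0.05 199 [ 0.52  -0.069  0.05 ] [0.569 0.11  0.08 ]
z0.08 129 [0.53  0.058 0.08 ] [0.679 0.19  0.11 ]
z0.11 102 [0.531 0.099 0.111] [0.719 0.192 0.14 ]
z0.14 161 [ 0.531 -0.006  0.141] [0.72  0.188 0.17 ]
z0.17 413 [ 0.526 -0.013  0.17 ] [0.72  0.187 0.2  ]
z0.20 460 [ 0.532 -0.008  0.2  ] [0.7   0.212 0.229]
z0.23 11 [0.682 0.176 0.23 ] [0.69  0.189 0.233]
z0.29 5 [0.506 0.246 0.319] [0.534 0.247 0.32 ]
z0.32 1266 [0.501 0.235 0.32 ] [0.719 0.25  0.35 ]
z0.35 1292 [0.501 0.236 0.35 ] [0.72 0.25 0.38]
z0.38 1438 [0.501 0.236 0.38 ] [0.72 0.25 0.41]
0.006 1868 [array([564.7,  37.6]), array([225.6, 135. ]), np.float64(89.8)]
0.05 145 [array([554.2,  30.7]), array([103.5, 156.6]), np.float64(11.8)]
0.066 81 [array([539.5,  22.2]), array([ 99.5, 170.6]), np.float64(17.9)]
0.09 81 [array([571.5,  37.1]), array([ 54.5, 160.8]), np.float64(16.2)]
0.114 386 [array([572.5,  36.4]), array([ 54.8, 161.6]), np.float64(16.6)]
0.14 1
```

View pics/c1.png

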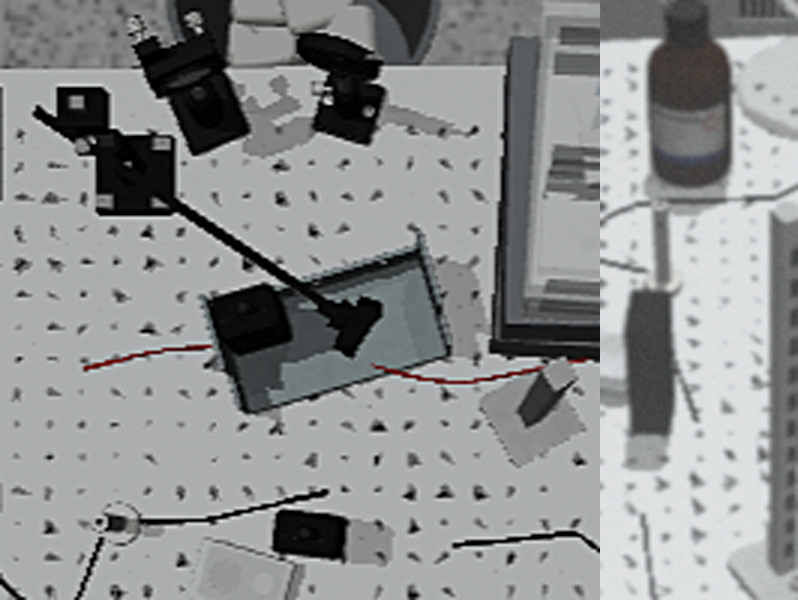

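The top crop shows a helping-hand boom over the rack's middle, with its clip end near (355,325), and the shelved brick at the left (250,315). I'll move above the lying brick now and use the wrist camera there.

```bash
python3 -m pendant '[[[0.22, -0.11, 0], [0, 0, 0.56]], [[0.22, -0.11, 0], [0, 0, 0.56]], [[0.22, -0.11, 0], [0, 0, 0.56]], [[0.22, -0.11, 0], [0, 0, 0.56]], [[0.22, -0.11, 0], [0, 0, 0.56]]]' 0.085 20
python3 - <<'E'
from h import *
from scipy.spatial.transform import Rotation as Ro
o=r.get_obs(); print(np.round(o["tcp_pos"],4),np.round(Ro.from_rotvec(o["orientation"]).as_matrix(),3))
c=camera_info("wrist"); p,d=grab_frame("wrist"); W,_=cloud("wrist",d,p,c)
np.save("pics/Wb.npy",W); cv2.imwrite("pics/w1.png",p); print("cam pos",-np.array(c["R"]).T@np.array(c["t"]))
g=p.max(2)
# brick: dark pixels with z in band
Q=W.reshape(-1,3); m=(Q[:,2]>.022)&(Q[:,2]<.042)&(abs(Q[:,0]-.47)<.1)&(abs(Q[:,1]+.372)<.06)&(g.ravel()<90)
B=Q[m]; print(len(B),np.median(B[:,2]),[np.round(a,1) for a in rect(B)]); print(np.round(cv2.boxPoints(rect(B))))
Wt=np.load("pics/Wtop.npy"); gt=cv2.imread("pics/top0.png").max(2)
Q=Wt.reshape(-1,3); m=(Q[:,2]>.022)&(Q[:,2]<.042)&(abs(Q[:,0]-.47)<.1)&(abs(Q[:,1]+.372)<.06)&(gt.ravel()<90)
print("top",m.sum(),[np.round(a,1) for a in rect(Q[m])])
E
```

```text
clock: 0.6
tcp_pos: [0.449, -0.4064, 0.3036]
orientation: [-3.137, 0.161, 0.001]
contact_force: [1.1, -0.8, 0.2]
grip_width: 0.0847
gripper_force: 0.0
[ 0.449  -0.4064  0.3036] [[ 0.995 -0.103 -0.   ]
 [-0.103 -0.995  0.001]
 [-0.    -0.001 -1.   ]]
cam pos [ 0.53207129 -0.41565647  0.37341246]
4973 0.030857668297137025 [array([ 490.2, -355.6]), array([ 97.2, 148.4]), np.float64(82.1)]
[[ 410. -394.]
 [ 557. -414.]
 [ 570. -318.]
 [ 423. -297.]]
top 1049 [array([ 466.2, -376.1]), array([ 46.8, 130.1]), np.float64(81.8)]
```

View pics/w1.png

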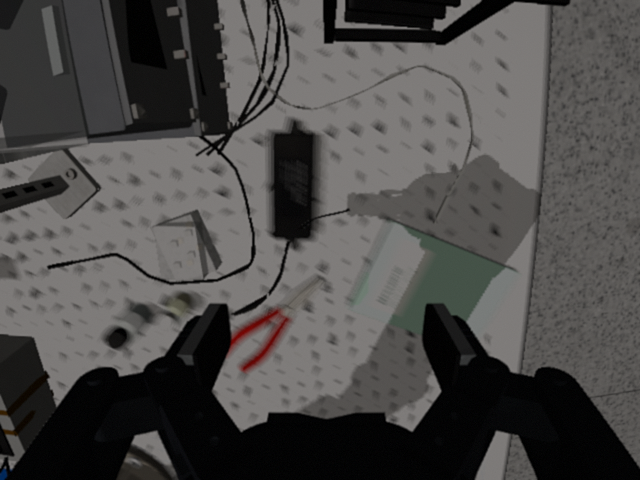

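The wrist view shows the lying brick at (293,185), with the stub at its top end (293,125), toward +x. The foot end at (293,238) faces the robot. I'll refine the brick from this image, and fit the rack and standing brick.

```bash
python3 - <<'E'
from h import *
W=np.load("pics/Wb.npy"); g=cv2.imread("pics/w1.png").max(2)
m=((g<70)&(W[...,2]>.024)&(W[...,2]<.04)).astype(np.uint8)
m=cv2.morphologyEx(m,cv2.MORPH_OPEN,np.ones((9,9)))
n,l=cv2.connectedComponents(m); B=W[l==l[185,293]]
R=rect(B); print("body",len(B),[np.round(a,1) for a in R])
Wt=np.load("pics/Wtop.npy"); gt=cv2.imread("pics/top0.png").max(2)
def prof(W,mask,c,ang,name):
    u=np.array([np.cos(ang),np.sin(ang)]);Q=W[mask][:,:2]-c; s=Q@u; w=Q@[-u[1],u[0]]
    print(name); [print("  s %.3f n%d w %.3f..%.3f"%(a,k.sum(),w[k].min(),w[k].max())) for a in np.arange(-.08,.09,.01) for k in [(s>=a)&(s<a+.01)] if k.any()]
mm=(Wt[...,2]>.018)&(Wt[...,2]<.042)&(abs(Wt[...,0]-.47)<.1)&(abs(Wt[...,1]+.372)<.06)&(gt<90)
prof(Wt,mm,np.array([.466,-.376]),np.radians(-8.2),"top lying")
# shelved & standing tops
for n,(u0,u1,v0,v1) in dict(shelved=(255,295,175,215),standing=(275,310,250,285)).items():
    S=Wt[v0:v1,u0:u1]; k=(S[...,2]>.105)&(S[...,2]<.131)&(gt[v0:v1,u0:u1]<60); R=rect(S[k]); print(n,k.sum(),np.median(S[k][:,2]),[np.round(a,1) for a in R])
# rack: fit by cost over (cx,cy,yaw) of points in back stop band z .05-.062 and cheeks z .066-.12
S=Wt[165:235,245:360].reshape(-1,3); gg=gt[165:235,245:360].ravel()
A=S[(S[:,2]>.048)&(S[:,2]<.062)]; Ck=S[(S[:,2]>.062)&(S[:,2]<.125)]
from scipy.optimize import differential_evolution
def loc(P,p): c,s=np.cos(p[2]),np.sin(p[2]); d=P[:,:2]-p[:2]; return d@[c,s], d@[-s,c]
def cost(p):
    x,y=loc(A,p); ds=np.hypot(np.clip(abs(x-.038)-.002,0,None),np.clip(abs(y)-.081,0,None)); dc=np.hypot(np.clip(abs(abs(y)-.079)-.002,0,None),np.clip(abs(x)-.04,0,None))
    X,Y=loc(Ck,p); db=np.hypot(np.clip(abs(abs(Y)-.079)-.002,0,None),np.clip(abs(X)-.04,0,None))
    sh=np.hypot(np.clip(abs(X-.02)-.017,0,None),np.clip(abs(Y-.05)-.027,0,None))
    return np.minimum(np.minimum(ds,dc),.01).sum()+np.minimum(np.minimum(db,sh),.01).sum()
res=differential_evolution(cost,[(.53,.59),(0,.07),(.1,.4)],seed=0,popsize=30,maxiter=300); print(res.x,res.fun,len(A),len(Ck))
p=res.x
bm=Wt.reshape(-1,3); bm=bm[(bm[:,2]>.135)&(bm[:,2]<.23)]; x,y=loc(bm,p)
k=(x>-.06)&(x<.06)&(abs(y)<.1)
for a in np.arange(-.06,.06,.01):
    j=k&(x>=a)&(x<a+.01)
    if j.any(): print("boom x %.2f y %.3f..%.3f z %.3f..%.3f"%(a,y[j].min(),y[j].max(),bm[j,2].min(),bm[j,2].max()))
x,y=loc(S[(S[:,2]>.105)&(S[:,2]<.131)&(gg<60)],p); j=(y<.075)&(y>.0); print("shelved local",np.percentile(x[j],[2,98]),np.percentile(y[j],[2,98]))
E
```

```text
body 4182 [array([ 468.2, -377.1]), array([ 43.6, 107.7]), np.float64(82.1)]
top lying
  s -0.070 n11 w -0.005..0.004
  s -0.060 n57 w -0.023..0.022
  s -0.050 n96 w -0.023..0.023
  s -0.040 n97 w -0.023..0.023
  s -0.030 n91 w -0.021..0.023
  s -0.020 n99 w -0.022..0.023
  s -0.010 n98 w -0.022..0.022
  s -0.000 n93 w -0.022..0.022
  s 0.010 n100 w -0.021..0.022
  s 0.020 n92 w -0.022..0.023
  s 0.030 n97 w -0.022..0.023
  s 0.040 n98 w -0.024..0.023
  s 0.050 n55 w -0.021..0.023
  s 0.060 n8 w -0.003..0.003
shelved 347 0.12225361565102022 [array([554.2,  87.6]), array([51.1, 49. ]), np.float64(14.3)]
standing 310 0.1109135949026317 [array([409.5,  47.1]), array([45.1, 30.5]), np.float64(84.2)]
[0.56037843 0.0329611  0.28566961] 1.495074976931774 177 648
boom x -0.05 y -0.010..-0.010 z 0.186..0.186
boom x -0.04 y -0.024..-0.001 z 0.180..0.205
boom x -0.03 y -0.037..-0.004 z 0.188..0.209
boom x -0.02 y -0.039..-0.001 z 0.186..0.210
boom x -0.01 y -0.038..0.004 z 0.176..0.201
boom x 0.00 y -0.004..0.010 z 0.185..0.197
boom x 0.01 y 0.005..0.054 z 0.137..0.200
boom x 0.02 y 0.011..0.056 z 0.135..0.199
boom x 0.03 y 0.020..0.035 z 0.189..0.202
boom x 0.04 y 0.029..0.043 z 0.191..0.203
boom x 0.05 y 0.036..0.052 z 0.195..0.207
shelved local [0.00377418 0.03383871] [0.03041804 0.07367274]
```

```bash
python3 - <<'E'
from h import *
w=cv2.imread("pics/w1.png"); s=cv2.imread("pics/scene0.png")
a=cv2.resize(w[95:275,240:350],(366,600),interpolation=cv2.INTER_CUBIC); b=cv2.resize(s[345:435,250:370],(430,322),interpolation=cv2.INTER_CUBIC)
b2=cv2.resize(s[175:260,255:340],(430,278)); b=np.vstack([b,b2])
cv2.imwrite("pics/c2.png",np.clip(np.hstack([a,b]).astype(float)*1.8,0,255).astype(np.uint8))
E
```

```text
(no output)
```

View pics/c2.png

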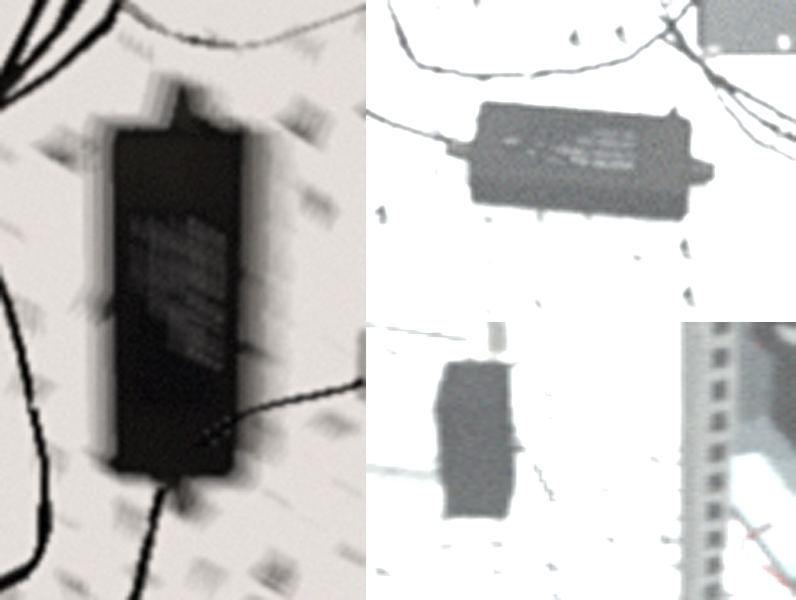

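The crop shows a small nub at each end of the lying brick. The cable line comes from the -x end, so I'll settle which end is the stub from depth.

```bash
python3 - <<'E'
from h import *
Wb=np.load("pics/Wb.npy");Wt=np.load("pics/Wtop.npy");Ws=np.load("pics/Wscene.npy")
c=np.array([.468,-.377]);a=np.radians(-8);u=np.array([np.cos(a),np.sin(a)]);n=np.array([-u[1],u[0]])
for nm,W in dict(wrist=Wb,top=Wt,scene=Ws).items():
    Q=W.reshape(-1,3);Q=Q[np.isfinite(Q[:,2])];s=(Q[:,:2]-c)@u;w=(Q[:,:2]-c)@n
    print(nm,[("%.3f"%i,round(float(np.percentile(Q[k,2],90)),3),int(k.sum()),int((Q[k,2]>.007).sum()),np.round(w[k&(Q[:,2]>.007)],3)[[0,-1]].tolist() if (Q[k,2]>.007).any() else 0) for i in list(np.arange(-.092,-.05,.006))+list(np.arange(.05,.092,.006)) for k in [(s>=i)&(s<i+.006)&(abs(w)<.007)] if k.any()])
for nm,W in dict(top=Wt,scene=Ws).items():
    for c0,z0 in (((.4095,.047),.114),((.567,.088),.127)):
        Q=W.reshape(-1,3);k=(abs(Q[:,0]-c0[0])<.03)&(abs(Q[:,1]-c0[1])<.04)&(Q[:,2]>z0)&(Q[:,2]<.17); print(nm,c0,k.sum(),np.round(Q[k][:8],3).tolist(), np.round(Q[k].max(0),3) if k.any() else 0)
E
```

```text
wrist [('-0.092', 0.001, 57, 0, 0), ('-0.086', 0.001, 55, 0, 0), ('-0.080', 0.005, 37, 1, [-0.004, -0.004]), ('-0.074', 0.018, 36, 14, [0.002, -0.003]), ('-0.068', 0.02, 44, 36, [0.003, -0.003]), ('-0.062', 0.021, 24, 24, [0.003, -0.004]), ('-0.056', 0.031, 53, 53, [0.006, -0.007]), ('0.050', 0.032, 97, 97, [0.006, -0.006]), ('0.056', 0.022, 75, 74, [0.005, -0.006]), ('0.062', 0.02, 84, 61, [0.003, -0.006]), ('0.068', 0.001, 85, 0, 0), ('0.074', 0.002, 88, 0, 0), ('0.080', 0.003, 83, 0, 0), ('0.086', 0.001, 84, 0, 0)]
top [('-0.092', 0.005, 16, 0, 0), ('-0.086', 0.005, 18, 0, 0), ('-0.080', 0.005, 17, 1, [0.003, 0.003]), ('-0.074', 0.019, 17, 6, [0.002, -0.003]), ('-0.068', 0.022, 19, 12, [0.005, -0.001]), ('-0.062', 0.027, 18, 17, [0.007, -0.001]), ('-0.056', 0.032, 16, 16, [0.005, -0.006]), ('0.050', 0.033, 13, 13, [0.006, -0.004]), ('0.056', 0.023, 18, 14, [0.004, -0.004]), ('0.062', 0.021, 16, 9, [0.002, -0.004]), ('0.068', 0.003, 14, 0, 0), ('0.074', 0.003, 18, 0, 0), ('0.080', 0.004, 17, 0, 0), ('0.086', 0.004, 15, 1, [-0.006, -0.006])]
scene [('-0.092', 0.003, 21, 0, 0), ('-0.
[... 501 characters left out ...]
p (0.4095, 0.047) 45 [[0.423, 0.065, 0.114], [0.421, 0.044, 0.12], [0.419, 0.057, 0.114], [0.419, 0.044, 0.114], [0.419, 0.036, 0.115], [0.419, 0.034, 0.115], [0.419, 0.032, 0.114], [0.419, 0.028, 0.115]] [0.423 0.065 0.128]
top (0.567, 0.088) 35 [[0.576, 0.073, 0.127], [0.574, 0.1, 0.129], [0.574, 0.087, 0.127], [0.574, 0.085, 0.127], [0.574, 0.071, 0.127], [0.57, 0.089, 0.13], [0.57, 0.071, 0.127], [0.568, 0.11, 0.129]] [0.576 0.11  0.142]
scene (0.4095, 0.047) 29 [[0.409, 0.051, 0.12], [0.412, 0.047, 0.124], [0.41, 0.041, 0.126], [0.412, 0.043, 0.124], [0.414, 0.043, 0.125], [0.41, 0.038, 0.126], [0.412, 0.038, 0.126], [0.414, 0.041, 0.123]] [0.42  0.051 0.126]
scene (0.567, 0.088) 0 [] 0
```

Both ends show something: about 20 mm at -x and about 12 mm at +x. The last frame was motion-blurred, so I'll take a sharp one closer up.

```bash
python3 -m pendant '[[[-0.03, -0.01, 0.05], [0, 0, 0.03]], [[-0.065, -0.022, 0.1], [0, 0, 0.03]], [[-0.065, -0.022, 0.1], [0, 0, 0.03]], [[-0.065, -0.022, 0.1], [0, 0, 0.03]]]' | head -2
python3 - <<'E'
from h import *
c=camera_info("wrist"); p,d=grab_frame("wrist"); W,_=cloud("wrist",d,p,c); np.save("pics/Wc.npy",W); cv2.imwrite("pics/w2.png",p)
K=np.array(c["camera_matrix"]);X=np.array(c["R"])@[.466,-.376,.031]+c["t"]; q=(K@X/X[2])[:2]; print("brick at px",q)
u,v=int(q[0]),int(q[1]); u0=max(0,u-120);v0=max(0,v-160)
a=p[v0:v0+320,u0:u0+240]; a=cv2.resize(a,None,fx=1.8,fy=1.8)
cv2.imwrite("pics/c3.png",np.clip(a.astype(float)*2.2,0,255).astype(np.uint8)); print(u0,v0)
E
```

```text
clock: 1.05
tcp_pos: [0.3821, -0.3787, 0.201]
brick at px [305.59255236 118.68936486]
185 0
```

View pics/c3.png

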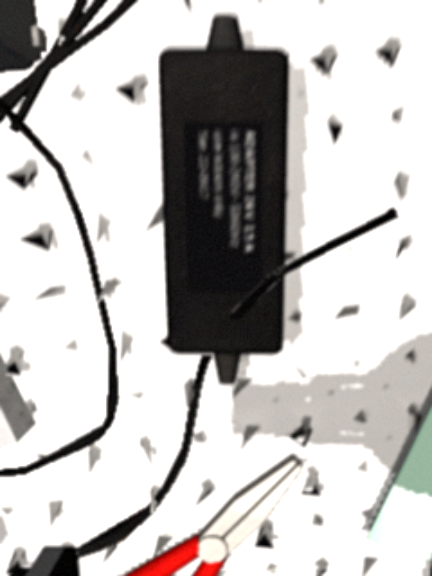

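The close-up shows tapered nubs at both ends: the +x one (225,30) is about 15 mm wide at its base, the -x one (228,367) about 9 mm. I'll compare these with the standing and shelved bricks from above, and measure the rack and boom in the same view.

```bash
python3 -m pendant '[[[0, 0, -0.05], [0, 0, 0]], [[0, 0, -0.1], [0, 0, 0]], [[0, 0, -0.15], [0, 0, 0]], [[0, -0.04, -0.18], [0, 0, 0]], [[-0.01, -0.09, -0.18], [0, 0, 0]]]' >/dev/null
python3 -m pendant '[[[0, -0.05, 0], [0, 0, 0]], [[-0.01, -0.1, 0], [0, 0, 0]], [[-0.01, -0.15, 0], [0, 0, 0]], [[-0.02, -0.2, 0], [0, 0, 0]], [[-0.02, -0.25, 0], [0, 0, 0]]]' >/dev/null
python3 -m pendant '[[[0, -0.05, 0], [0, 0, 0]], [[0.02, -0.085, 0.03], [0, 0, 0]], [[0.04, -0.09, 0.03], [0, 0, 0]], [[0.04, -0.09, 0.03], [0, 0, 0]], [[0.04, -0.09, 0.03], [0, 0, 0]]]'
python3 - <<'E'
from h import *
print(np.round(r.get_obs()["joints"],3))
c=camera_info("wrist"); p,d=grab_frame("wrist"); W,_=cloud("wrist",d,p,c); np.save("pics/Wd.npy",W); cv2.imwrite("pics/w3.png",np.clip(p.astype(float)*2,0,255).astype(np.uint8))
print(np.round(-np.array(c["R"]).T@np.array(c["t"]),3))
E
```

```text
clock: 2.6
tcp_pos: [0.452, 0.042, 0.3553]
orientation: [-3.134, 0.205, -0.003]
contact_force: [0.2, -0.2, -0.4]
grip_width: 0.0848
gripper_force: 0.0
[ 0.124  0.078 -0.371  1.975  0.032  1.092 -1.962]
[0.535 0.03  0.425]
```

View pics/w3.png

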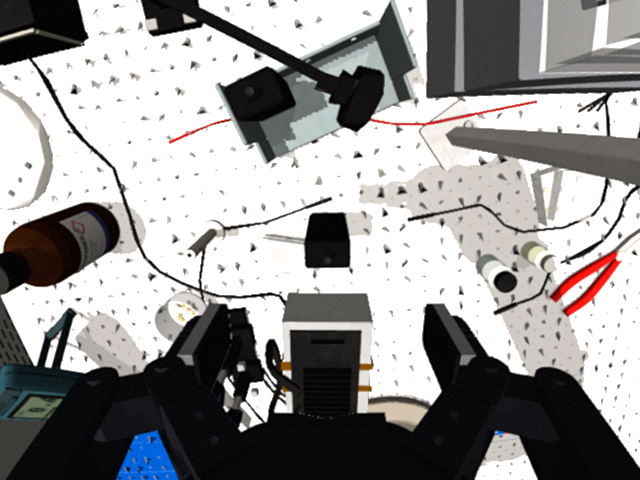

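```bash
python3 - <<'E'
from h import *
W=np.load("pics/Wd.npy").reshape(-1,3); W=W[np.isfinite(W[:,2])]
def box(c,yaw,hx,hy,P): 
    u=np.array([np.cos(yaw),np.sin(yaw)]); d=P[:,:2]-c; a=d@u; b=d@[-u[1],u[0]]; k=(abs(a)<hx)&(abs(b)<hy); return a[k],b[k],P[k,2]
S=W[(W[:,2]>.1)&(W[:,2]<.116)&(abs(W[:,0]-.41)<.04)&(abs(W[:,1]-.047)<.04)]; R=rect(S); print("standing top",len(S),np.median(S[:,2]),[np.round(t,1) for t in R])
for nm,c,yaw,zt in (("standing",np.array(R[0])/1000,-.1,.110),("shelved",np.array([.5645,.0886]),.286,.122)):
    a,b,z=box(c,yaw,.02,.027,W)
    for h in np.arange(.002,.032,.003):
        k=(z>zt+h)&(z<zt+h+.003)
        if k.sum()>2: print(nm,"h %.3f n%d across thickness %.4f..%.4f across width %.4f..%.4f"%(h,k.sum(),*np.percentile(a[k],[3,97]),*np.percentile(b[k],[3,97])))
# lying from Wc: nub width & top height
L=np.load("pics/Wc.npy").reshape(-1,3); g=cv2.imread("pics/w2.png").max(2).ravel(); k=np.isfinite(L[:,2])&(g<60); L=L[k]
u=np.array([np.cos(-.14),np.sin(-.14)]);d=L[:,:2]-[.466,-.376];s=d@u;w=d@[-u[1],u[0]]
k=(L[:,2]>.025)&(abs(s)<.08)&(abs(w)<.03); print("body",np.percentile(s[k],[1,99]),np.percentile(w[k],[1,99]))
for i in list(np.arange(-.084,-.052,.003))+list(np.arange(.052,.086,.003)):
    k=(s>=i)&(s<i+.003)&(abs(w)<.012)&(L[:,2]>.006)
    if k.any(): print("lying s %.3f n%d w %.4f..%.4f z %.3f"%(i,k.sum(),*np.percentile(w[k],[3,97]),np.percentile(L[k,2],90)))
E
```

```text
standing top 1324 0.10945661571838441 [array([411.1,  46.2]), array([45.9, 31.1]), np.float64(82.4)]
standing h 0.002 n22 across thickness 0.0007..0.0059 across width -0.0057..0.0049
standing h 0.005 n23 across thickness -0.0015..0.0050 across width -0.0048..0.0050
standing h 0.008 n19 across thickness -0.0004..0.0047 across width -0.0042..0.0039
standing h 0.011 n21 across thickness -0.0011..0.0039 across width -0.0037..0.0039
standing h 0.014 n38 across thickness -0.0025..0.0036 across width -0.0027..0.0030
shelved h 0.002 n37 across thickness -0.0048..0.0054 across width -0.0065..0.0144
shelved h 0.005 n26 across thickness -0.0041..0.0045 across width -0.0060..0.0017
shelved h 0.008 n18 across thickness -0.0035..0.0040 across width -0.0052..0.0019
shelved h 0.011 n32 across thickness -0.0027..0.0045 across width -0.0048..0.0025
shelved h 0.014 n63 across thickness -0.0022..0.0037 across width -0.0041..0.0025
body [-0.07767726  0.05316028] [-0.02917154  0.02917996]
lying s -0.075 n815 w -0.0114..0.0047 z 0.216
lying s -0.072 n2654 w -0.0116..0.0030 z 0.218
lying s -0.069 n351 w 0.0001..0.0118 z 0.221
lying s -0.066 n2406 w -0.0032..0.0117 z 0.225
lying s -0.063 n824 w -0.0053..0.0069 z 0.226
lying s -0.060 n62 w -0.0070..0.0079 z 0.020
lying s -0.057 n35 w -0.0071..0.0027 z 0.021
lying s -0.054 n65 w -0.0110..0.0103 z 0.031
lying s 0.052 n183 w -0.0111..0.0110 z 0.032
lying s 0.055 n64 w -0.0112..0.0108 z 0.030
lying s 0.058 n88 w -0.0079..0.0041 z 0.022
lying s 0.061 n83 w -0.0076..0.0034 z 0.022
lying s 0.064 n73 w -0.0069..0.0026 z 0.021
lying s 0.067 n50 w -0.0063..0.0018 z 0.020
```

The standing and shelved stubs measure about 10 mm at the base, 6 mm at the tip and 16 mm visible. That matches the lying brick's -x end, so its foot faces +x. The unlisted boom and clip hang over the rack's middle and right slots, so I'll check gently whether they are solid, using closed fingertips in small steps.

```bash
python3 -m pendant '[[[0.05, 0.01, 0.03], [0, 0, 0]], [[0.099, 0.021, 0.058], [0, 0, 0]], [[0.099, 0.021, 0.062], [0, 0, 0]], [[0.099, 0.021, 0.066], [0, 0, 0]], [[0.099, 0.021, 0.066], [0, 0, 0]]]' 0 20
for i in 1 ; do python3 -m pendant '[[[0, 0, 0.004], [0, 0, 0]], [[0, 0, 0.004], [0, 0, 0]]]' ; python3 -m pendant '[[[0, 0, 0.003], [0, 0, 0]], [[0, 0, 0.003], [0, 0, 0]]]'; python3 -m pendant '[[[0, 0, 0.003], [0, 0, 0]], [[0, 0, 0.003], [0, 0, 0]]]'; done
```

```text
clock: 3.15
tcp_pos: [0.5457, 0.0078, 0.288]
orientation: [3.135, -0.206, -0.001]
contact_force: [-0.2, 0.6, -0.0]
grip_width: 0.0119
gripper_force: 0.0
clock: 3.35
tcp_pos: [0.5457, 0.0085, 0.2846]
orientation: [3.135, -0.203, 0.001]
contact_force: [-0.4, -0.5, 0.3]
grip_width: 0.0001
gripper_force: 0.0
clock: 3.55
tcp_pos: [0.5461, 0.0084, 0.2811]
orientation: [3.135, -0.204, 0.0]
contact_force: [0.4, 0.2, 0.6]
grip_width: -0.0
gripper_force: 0.0
clock: 3.75
tcp_pos: [0.5462, 0.0082, 0.2776]
orientation: [3.135, -0.204, -0.001]
contact_force: [-0.0, -0.1, 0.4]
grip_width: -0.0001
gripper_force: 0.0
```

```bash
for i in 1; do python3 -m pendant '[[[0, 0, 0.004], [0, 0, 0]], [[0, 0, 0.004], [0, 0, 0]]]' | sed -n 2,4p; python3 -m pendant '[[[0, 0, 0.004], [0, 0, 0]], [[0, 0, 0.004], [0, 0, 0]]]'| sed -n 2,4p; python3 -m pendant '[[[0, 0, 0.004], [0, 0, 0]], [[0, 0, 0.004], [0, 0, 0]]]'| sed -n 2,4p;  done
python3 - <<'E'
from h import *
W,p=cloud("scene"); Q=W.reshape(-1,3)
c=camera_info("scene");K=np.array(c["camera_matrix"])
for P in ([.546,.008,.193],[.546,.008,.266],[.55,.006,.2]):
    X=np.array(c["R"])@P+c["t"]; q=(K@X/X[2])[:2].round().astype(int); print(P,q,np.round(W[q[1],q[0]],3))
q=q
cv2.imwrite("pics/s4.png",cv2.resize(p[110:290,270:450],(600,600),interpolation=cv2.INTER_CUBIC))
E
```

```text
tcp_pos: [0.5462, 0.0082, 0.2733]
orientation: [3.135, -0.204, -0.002]
contact_force: [-0.1, -0.1, -0.3]
tcp_pos: [0.5462, 0.0081, 0.2693]
orientation: [3.135, -0.204, -0.002]
contact_force: [-0.2, -0.0, 0.4]
tcp_pos: [0.5462, 0.0081, 0.2653]
orientation: [3.135, -0.204, -0.001]
contact_force: [0.9, 0.7, -0.2]
[0.546, 0.008, 0.193] [340 172] [ 0.545 -0.004  0.205]
[0.546, 0.008, 0.266] [341 144] [ 0.541 -0.035  0.299]
[0.55, 0.006, 0.2] [342 170] [ 0.548 -0.007  0.212]
```

View pics/s4.png

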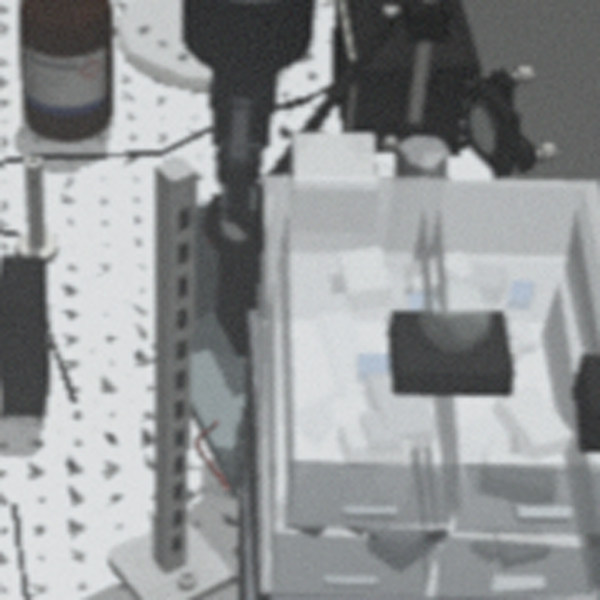

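The picture shows the fingers at (238,150) already reaching into the clip at (238,230), with no force felt. I'll go a little deeper to be sure.

```bash
for i in 1; do python3 -m pendant '[[[0, 0, 0.004], [0, 0, 0]], [[0, 0, 0.006], [0, 0, 0]]]' | sed -n 2,4p; python3 -m pendant '[[[0, 0, 0.004], [0, 0, 0]], [[0, 0, 0.006], [0, 0, 0]]]'| sed -n 2,4p; python3 -m pendant '[[[0, 0, 0.004], [0, 0, 0]], [[0, 0, 0.008], [0, 0, 0]]]'| sed -n 2,4p;  done
python3 - <<'E'
from h import *
W,p=cloud("top"); W0=np.load("pics/Wtop.npy")
for nm,(u0,u1,v0,v1) in dict(rod=(235,290,145,180),clip=(298,325,180,208)).items():
    for w in (W0,W):
        Q=w[v0:v1,u0:u1].reshape(-1,3); k=(Q[:,2]>.17)&(Q[:,2]<.215); print(nm,k.sum(),np.round(np.median(Q[k],0),4))
E
```

```text
tcp_pos: [0.5464, 0.0082, 0.2596]
orientation: [3.135, -0.204, -0.0]
contact_force: [0.8, -0.2, -0.7]
tcp_pos: [0.5463, 0.0082, 0.2534]
orientation: [3.135, -0.204, -0.001]
contact_force: [-0.5, -0.0, -0.3]
tcp_pos: [0.5464, 0.0082, 0.2456]
orientation: [3.135, -0.204, 0.0]
contact_force: [-0.3, 0.1, 0.7]
rod 216 [0.6114 0.107  0.2014]
rod 129 [0.6227 0.1255 0.2054]
clip 254 [0.5483 0.0112 0.1986]
clip 0 [nan nan nan]
  return _methods._mean(a, axis=axis, dtype=dtype,
  ret = um.true_divide(
```

The fingertips went about 25 mm below the clip's measured top with no force, so the boom is only an image and isn't solid. I'll fetch the standing brick first, turning to grip across its broad faces.

```bash
python3 -m pendant '[[[0, 0, -0.05], [0, 0, 0]], [[0, 0, -0.1], [0, 0, -0.1]], [[-0.05, -0.01, -0.12], [0, 0, -0.25]], [[-0.1, -0.015, -0.1], [0, 0, -0.4]], [[-0.139, -0.02, -0.07], [0, 0, -0.55]]]' 0.085 >/dev/null
python3 -m pendant '[[[0, 0, 0], [0, 0, -0.15]], [[0, 0, 0], [0, 0, -0.3]], [[0, 0, 0], [0, 0, -0.45]], [[0, 0, 0], [0, 0, -0.6]], [[0, 0, 0], [0, 0, -0.75]]]' >/dev/null
python3 -m pendant '[[[0, 0, 0], [0, 0, -0.15]], [[0, 0, 0], [0, 0, -0.27]], [[0, 0, 0], [0, 0, -0.27]], [[0, 0, 0], [0, 0, -0.27]]]'
cat >> h.py <<'E'
from scipy.spatial.transform import Rotation as Ro
def to(x,y,z,yaw=None,o=None):
    """print tool-axis shift to a world TCP point, and the turn to tool-down with tool x at yaw (deg)"""
    o=o or r.get_obs(); R=Ro.from_rotvec(o["orientation"]); d=R.inv().apply(np.array([x,y,z])-o["tcp_pos"])
    X=R.as_matrix()[:,0]; print("yaw %.1f"%np.degrees(np.arctan2(X[1],X[0])),"tcp",np.round(o["tcp_pos"],4),"shift",np.round(d,4))
    if yaw is not None:
        a=np.radians(yaw); T=Ro.from_matrix(np.array([[np.cos(a),np.sin(a),0],[np.sin(a),-np.cos(a),0],[0,0,-1]]).astype(float)); print("turn",np.round((R.inv()*T).as_rotvec(),4))
E
python3 -c "
from h import *
print(np.round(r.get_obs()['joints'],2)); to(.411,.0462,.146,82.4)"
```

```text
clock: 6.45
tcp_pos: [0.4165, 0.0447, 0.3197]
orientation: [2.365, 2.067, -0.0]
contact_force: [-0.1, -0.1, -0.2]
grip_width: 0.085
gripper_force: 0.0
[ 0.23  0.06 -0.49  2.08  0.03  1.01 -0.42]
yaw 82.3 tcp [0.4165 0.0447 0.3197] shift [ 0.0008 -0.0057  0.1737]
turn [ 0.      0.     -0.0017]
```

```bash
python3 -m pendant '[[[0.001, -0.006, 0.045], [0, 0, 0]], [[0.001, -0.006, 0.09], [0, 0, 0]], [[0.001, -0.006, 0.135], [0, 0, 0]], [[0.001, -0.006, 0.16], [0, 0, 0]], [[0.001, -0.006, 0.16], [0, 0, 0]]]'
python3 -c "
from h import *
print(np.round(r.get_obs()['joints'],2)); to(.411,.0462,.146,82.4)"
```

```text
clock: 6.95
tcp_pos: [0.4086, 0.0461, 0.1571]
orientation: [-2.361, -2.066, 0.009]
contact_force: [0.1, 0.2, 1.6]
grip_width: 0.0851
gripper_force: 0.0
[ 0.14  0.32 -0.46  2.26  0.24  0.62 -0.63]
yaw 82.4 tcp [0.4086 0.0461 0.1571] shift [0.0004 0.0024 0.011 ]
turn [-0.0067  0.0014 -0.0002]
```

```bash
python3 -m pendant '[[[0, 0.002, 0.011], [0, 0, 0]], [[0, 0.002, 0.011], [0, 0, 0]]]' >/dev/null
python3 -m pendant '[[[0, 0, 0], [0, 0, 0]], [[0, 0, 0], [0, 0, 0]], [[0, 0, 0], [0, 0, 0]], [[0, 0, 0], [0, 0, 0]], [[0, 0, 0], [0, 0, 0]]]' 0 60
python3 -c "
from h import *
to(.411,.0462,.146,82.4)"
```

```text
clock: 7.65
tcp_pos: [0.4127, 0.0463, 0.1493]
orientation: [2.362, 2.071, -0.0]
contact_force: [-2.7, -0.3, 7.2]
grip_width: 0.0304
gripper_force: 58.4
yaw 82.5 tcp [0.4127 0.0463 0.1493] shift [-0.0003 -0.0017  0.0033]
turn [0.0002 0.0003 0.0015]
```

```bash
python3 -m pendant '[[[0, 0, -0.03], [0, 0, 0]], [[0, 0, -0.07], [0, 0, 0]], [[0, 0, -0.12], [0, 0, 0]], [[0, 0, -0.16], [0, 0, 0]], [[0, 0, -0.16], [0, 0, 0]]]'
python3 - <<'E'
from h import *
W=np.load("pics/Wd.npy"); S=W.reshape(-1,3); g=cv2.imread("pics/w3.png").max(2).ravel()
k=(S[:,2]>.117)&(S[:,2]<.127)&(abs(S[:,0]-.567)<.045)&(abs(S[:,1]-.088)<.045)
m=(k.reshape(480,640)&(g.reshape(480,640)<110)).astype(np.uint8); m=cv2.morphologyEx(m,cv2.MORPH_OPEN,np.ones((7,7)))
B=W[m>0]; R=rect(B); print("shelved top",len(B),np.median(B[:,2]),[np.round(t,1) for t in R])
p=np.array([.5604,.033,.2857])
def loc(P): c,s=np.cos(p[2]),np.sin(p[2]); d=P[:,:2]-p[:2]; return d@[c,s], d@[-s,c]
x,y=loc(B); print("local",np.percentile(x,[1,50,99]),np.percentile(y,[1,50,99]))
# back stop top z ~ .057, cheeks rear top z~.117, cheek slope
x,y=loc(S); z=S[:,2]
k=(z>.052)&(z<.062)&(abs(y)<.07)&(x>.025)&(x<.05); print("stop",k.sum(),np.percentile(x[k],[3,50,97]), np.polyfit(y[k],x[k],1))
for sg in(1,-1):
    k=(z>.08)&(z<.122)&(abs(y*sg-.079)<.008)&(abs(x)<.04); k&=~m.ravel().astype(bool)
    if k.sum()>5: print("cheek",sg,k.sum(),np.percentile(y[k],[5,50,95]),np.polyfit(x[k],y[k],1))
E
```

```text
clock: 8.15
tcp_pos: [0.4152, 0.0469, 0.3139]
orientation: [2.358, 2.066, 0.013]
contact_force: [0.5, 0.4, -2.1]
grip_width: 0.0303
gripper_force: 60.4
shelved top 1871 0.12162760666579142 [array([564.6,  87.7]), array([31. , 46.3]), np.float64(15.1)]
local [0.00456501 0.01881532 0.03428715] [0.02896567 0.04961651 0.07313536]
stop 443 [0.03658167 0.03852457 0.04089629] [-0.00353342  0.0384013 ]
cheek 1 551 [0.07518249 0.07625162 0.0788883 ] [0.00486613 0.07646867]
cheek -1 1051 [-0.08102007 -0.07845589 -0.0778771 ] [-0.00071569 -0.0787685 ]
```

```bash
python3 -c "
from h import *
to(.5773,.0395,.319,106.3)"
```

```text
yaw 82.5 tcp [0.4152 0.0469 0.3139] shift [ 0.0139  0.1618 -0.0034]
turn [ 1.040e-02  4.000e-04 -4.159e-01]
```

```bash
python3 -m pendant '[[[0.004, 0.04, -0.005], [0, 0, -0.1]], [[0.008, 0.085, -0.005], [0, 0, -0.25]], [[0.012, 0.13, -0.005], [0, 0, -0.4]], [[0.014, 0.162, -0.005], [0.01, 0, -0.416]], [[0.014, 0.162, -0.005], [0.01, 0, -0.416]]]'
python3 -m pendant '[[[0, 0, 0], [0, 0, 0]]]' >/dev/null
python3 -c "
from h import *
to(.5773,.0395,.167,106.3)"
```

```text
clock: 8.65
tcp_pos: [0.5782, 0.0379, 0.3118]
orientation: [-1.88, -2.506, 0.009]
contact_force: [-1.4, 0.4, -2.3]
grip_width: 0.0304
gripper_force: 60.5
yaw 106.3 tcp [0.5747 0.0389 0.312 ] shift [-0.0006  0.0045  0.1449]
turn [-0.0126 -0.0033  0.    ]
```

```bash
python3 -m pendant '[[[0, 0.002, 0.03], [-0.01, 0, 0]], [[0, 0.002, 0.06], [-0.01, 0, 0]], [[0, 0.002, 0.1], [-0.01, 0, 0]], [[0, 0.002, 0.12], [-0.01, 0, 0]], [[0, 0.002, 0.12], [-0.01, 0, 0]]]'
python3 -c "
from h import *
to(.5773,.0395,.164,106.3)"
```

```text
clock: 9.25
tcp_pos: [0.5723, 0.039, 0.1905]
orientation: [-1.879, -2.51, 0.006]
contact_force: [-0.2, -0.2, -2.0]
grip_width: 0.0301
gripper_force: 60.4
yaw 106.4 tcp [0.5723 0.039  0.1905] shift [-0.001   0.0051  0.0265]
turn [-0.0071 -0.0031  0.0011]
```

```bash
python3 -m pendant '[[[-0.001, 0.003, 0.012], [-0.003, 0, 0]], [[-0.001, 0.004, 0.024], [-0.006, 0, 0]], [[-0.001, 0.004, 0.025], [-0.006, 0, 0]], [[-0.001, 0.004, 0.025], [-0.006, 0, 0]]]'
python3 -m pendant '[[[0, 0.002, 0], [0, 0, 0]], [[0, 0.002, 0], [0, 0, 0]]]' | sed -n 2,4p
python3 -m pendant '[[[0, 0.002, 0], [0, 0, 0]], [[0, 0.002, 0], [0, 0, 0]]]' | sed -n 2,4p
python3 -c "
from h import *
to(.5804,.0405,.1613,106.3)"
```

```text
clock: 9.65
tcp_pos: [0.58, 0.0396, 0.1688]
orientation: [1.882, 2.513, 0.01]
contact_force: [0.0, -0.6, -0.5]
grip_width: 0.0304
gripper_force: 60.6
tcp_pos: [0.5816, 0.04, 0.169]
orientation: [1.883, 2.513, 0.008]
contact_force: [-3.0, -0.5, -0.5]
tcp_pos: [0.5821, 0.0402, 0.1685]
orientation: [-1.884, -2.513, -0.004]
contact_force: [-6.3, -1.0, 1.8]
yaw 106.3 tcp [0.5821 0.0402 0.1685] shift [ 0.0008 -0.0016  0.0072]
turn [ 0.0016 -0.0018 -0.0001]
```

```bash
python3 -m pendant '[[[0, -0.0025, 0.003], [0, 0, 0]], [[0, -0.0025, 0.005], [0, 0, 0]], [[0, -0.0025, 0.005], [0, 0, 0]]]'| sed -n 2,4p
python3 -m pendant '[[[0, 0, 0.002], [0, 0, 0]], [[0, 0, 0.002], [0, 0, 0]]]' | sed -n 2,4p
python3 -m pendant '[[[0, 0, 0.002], [0, 0, 0]], [[0, 0, 0.002], [0, 0, 0]]]' | sed -n 2,4p
```

```text
tcp_pos: [0.5814, 0.0399, 0.1635]
orientation: [1.882, 2.513, 0.009]
contact_force: [-2.3, -0.6, -4.2]
tcp_pos: [0.5814, 0.0399, 0.1615]
orientation: [1.882, 2.513, 0.009]
contact_force: [-1.5, -1.0, -2.3]
tcp_pos: [0.5815, 0.04, 0.1613]
orientation: [1.882, 2.512, 0.008]
contact_force: [-7.9, -3.4, 14.1]
```

```bash
python3 -m pendant '[[[0, 0, -0.001], [0, 0, 0]], [[0, 0, -0.001], [0, 0, 0]], [[0, 0, -0.001], [0, 0, 0]], [[0, 0, -0.001], [0, 0, 0]]]' 0.06
python3 -m pendant '[[[0, 0, -0.03], [0, 0, 0]], [[0, 0, -0.07], [0, 0, 0]], [[0, 0, -0.12], [0, 0, 0]], [[0, 0, -0.17], [0, 0, 0]], [[0, 0, -0.2], [0, 0, 0.1]]]' 0.085
python3 - <<'E'
from h import *
import os
c=camera_info("wrist"); p,d=grab_frame("wrist"); W,_=cloud("wrist",d,p,c); np.save("pics/We.npy",W); cv2.imwrite("pics/w5.png",np.clip(p.astype(float)*2,0,255).astype(np.uint8))
pp=np.array([.5604,.033,.2857]); S=W.reshape(-1,3)
d=S[:,:2]-pp[:2]; x=d@[.9595,.2818]; y=d@[-.2818,.9595]; z=S[:,2]
k=(abs(x)<.05)&(abs(y)<.085)&(z>.11)&(z<.128); H,_=np.histogram(y[k],bins=np.arange(-.085,.09,.005)); print(H)
for a,b in((-.026,.0265),(.0275,.074)):
    j=k&(y>a)&(y<b)&(z>.118)&(x>-.005); print(j.sum(),np.median(z[j]),rect(S[j]) if j.sum()>5 else 0, np.percentile(x[j],[2,98]),np.percentile(y[j],[2,98]))
to(.5,.0,.35)
E
```

```text
clock: 11.15
tcp_pos: [0.5819, 0.0402, 0.1608]
orientation: [1.882, 2.512, 0.011]
contact_force: [0.7, -0.3, -1.2]
grip_width: 0.06
gripper_force: 0.0
clock: 11.65
tcp_pos: [0.5814, 0.0398, 0.365]
orientation: [2.005, 2.412, 0.016]
contact_force: [0.5, -0.4, -0.6]
grip_width: 0.0852
gripper_force: 0.0
[ 57 250   0   0   0   0   0   0   0   0   0   0  28 122 100  75  66  63
 118 142 172 205  18 174 185 188 150 132 194 196 203 178 293   1]
1026 0.12144941897065853 ((580.12451171875, 40.129791259765625), (30.75267219543457, 45.6998176574707), 17.202585220336914) [0.00627985 0.03540513] [-0.02023406  0.02347557]
1580 0.12160275448697953 ((565.4171142578125, 88.00709533691406), (31.096040725708008, 45.178035736083984), 16.14596176147461) [0.00550686 0.03488521] [0.03042344 0.0730998 ]
yaw 100.1 tcp [0.5828 0.0402 0.3692] shift [-0.0251 -0.0889  0.0176]
```

The standing brick is now in the middle slot at (0.580, 0.040), upright, against the stop and in line with the shelved one. Now the lying brick.

```bash
python3 -m pendant '[[[0.007, -0.04, 0], [0, 0, 0.1]], [[0.015, -0.085, 0], [0, 0, 0.25]], [[0.022, -0.13, 0], [0, 0, 0.4]], [[0.03, -0.168, 0], [0, 0, 0.55]], [[0.03, -0.168, 0], [0, 0, 0.7]]]' >/dev/null
python3 -m pendant '[[[-0.035, 0.02, 0], [0, 0, 0.15]], [[-0.07, 0.04, 0], [0, 0, 0.3]], [[-0.105, 0.06, 0], [0, 0, 0.45]], [[-0.14, 0.08, 0], [0, 0, 0.6]], [[-0.173, 0.1, 0], [0, 0, 0.75]]]' >/dev/null
python3 -m pendant '[[[0, 0, 0], [0, 0, 0]]]'
python3 -c "
from h import *
to(.4284,-.3707,.2,-8.2)"
```

```text
clock: 12.8
tcp_pos: [0.4109, -0.167, 0.3586]
orientation: [-3.106, -0.461, -0.009]
contact_force: [-0.4, 0.3, -0.0]
grip_width: 0.0852
gripper_force: 0.0
yaw 16.9 tcp [ 0.4109 -0.167   0.3586] shift [-0.0433  0.2002  0.1582]
turn [-0.002  -0.0054  0.4377]
```

```bash
python3 -m pendant '[[[-0.01, 0.05, 0.01], [0, 0, 0.1]], [[-0.02, 0.1, 0.03], [0, 0, 0.25]], [[-0.03, 0.145, 0.05], [0, 0, 0.4]], [[-0.04, 0.185, 0.075], [0, 0, 0.438]], [[-0.043, 0.2, 0.11], [0, 0, 0.438]]]' >/dev/null
python3 -m pendant '[[[0, 0, 0.04], [0, 0, 0]], [[0, 0, 0.04], [0, 0, 0]], [[0, 0, 0.04], [0, 0, 0]]]' 
python3 -c "
from h import *
to(.4284,-.3707,.073,-8.2)"
```

```text
clock: 13.6
tcp_pos: [0.4319, -0.3641, 0.2085]
orientation: [-3.13, 0.204, -0.006]
contact_force: [0.2, 1.2, 0.3]
grip_width: 0.0851
gripper_force: 0.0
yaw -7.5 tcp [ 0.4319 -0.3641  0.2085] shift [-0.0031  0.0078  0.1354]
turn [-0.0057 -0.0037  0.0126]
```

```bash
python3 -m pendant '[[[-0.003, 0.007, 0.045], [0, 0, 0.012]], [[-0.003, 0.007, 0.09], [-0.003, 0, 0.012]], [[-0.003, 0.007, 0.12], [-0.003, 0, 0.012]], [[-0.003, 0.007, 0.133], [-0.003, 0, 0.012]], [[-0.003, 0.007, 0.133], [-0.003, 0, 0.012]]]'
python3 -m pendant '[[[0, 0, 0], [0, 0, 0]], [[0, 0, 0], [0, 0, 0]], [[0, 0, 0], [0, 0, 0]], [[0, 0, 0], [0, 0, 0]], [[0, 0, 0], [0, 0, 0]]]' 0 20
python3 -c "
from h import *
to(.4284,-.3707,.073,-8.2)"
```

```text
clock: 14.1
tcp_pos: [0.4292, -0.3707, 0.0759]
orientation: [-3.132, 0.224, -0.008]
contact_force: [0.4, -0.3, -0.4]
grip_width: 0.085
gripper_force: 0.0
clock: 14.6
tcp_pos: [0.4294, -0.3718, 0.0773]
orientation: [3.133, -0.226, 0.012]
contact_force: [-1.0, 0.6, 7.8]
grip_width: 0.0457
gripper_force: 21.6
yaw -8.3 tcp [ 0.4294 -0.3718  0.0773] shift [-0.0012 -0.0009  0.0043]
turn [-0.     -0.0076 -0.0012]
```

```bash
python3 -m pendant '[[[0, 0, -0.02], [0, 0, 0]], [[0, 0, -0.05], [0, 0, 0]], [[0, 0, -0.09], [0, 0, 0]], [[0, 0, -0.13], [0, 0, 0]], [[0, 0, -0.13], [0, 0, 0]]]'
python3 -m pendant '[[[0, 0, 0], [0, 0, 0]], [[0, 0, 0], [0, 0, 0]]]'
cat >> h.py <<'E'
def held(names=("scene","top")):
    """dark points in a box round the tool below the TCP, in axes along/across tool x"""
    o=r.get_obs(); t=o["tcp_pos"]; X=Ro.from_rotvec(o["orientation"]).as_matrix()[:,0]; u=X[:2]/np.hypot(*X[:2])
    for n in names:
        W,p=cloud(n); g=p.max(2); Q=W.reshape(-1,3); d=Q[:,:2]-t[:2]; s=d@u; w=d@[u[1],-u[0]]
        k=(abs(s)<.13)&(abs(w)<.021)&(Q[:,2]>.006)&(Q[:,2]<t[2]-.005)&(g.ravel()<75)
        print(n,k.sum()); 
        for a in np.arange(-.13,.13,.01):
            j=k&(s>=a)&(s<a+.01)
            if j.sum()>3: print("  s %.2f n%d z %.3f..%.3f"%(a,j.sum(),*np.percentile(Q[j,2],[3,97])))
E
python3 -c "
from h import *
held()"
```

```text
clock: 15.1
tcp_pos: [0.43, -0.3731, 0.2113]
orientation: [3.129, -0.227, 0.022]
contact_force: [1.2, -0.7, -3.1]
grip_width: 0.0456
gripper_force: 22.1
clock: 15.3
tcp_pos: [0.4268, -0.3705, 0.2041]
orientation: [-3.131, 0.226, -0.004]
contact_force: [0.0, -0.1, -4.7]
grip_width: 0.0456
gripper_force: 22.0
scene 844
  s -0.00 n5 z 0.157..0.194
  s 0.01 n95 z 0.155..0.161
  s 0.02 n109 z 0.155..0.160
  s 0.03 n85 z 0.155..0.160
  s 0.04 n75 z 0.154..0.160
  s 0.05 n66 z 0.154..0.159
  s 0.06 n95 z 0.154..0.159
  s 0.07 n121 z 0.154..0.160
  s 0.08 n118 z 0.154..0.160
  s 0.09 n65 z 0.140..0.157
  s 0.10 n7 z 0.139..0.146
top 721
  s -0.11 n4 z 0.007..0.014
  s -0.04 n8 z 0.036..0.148
  s -0.03 n25 z 0.142..0.152
  s -0.02 n32 z 0.008..0.159
  s -0.01 n5 z 0.016..0.022
  s 0.02 n33 z 0.155..0.161
  s 0.03 n57 z 0.154..0.163
  s 0.04 n86 z 0.153..0.163
  s 0.05 n108 z 0.153..0.163
  s 0.06 n99 z 0.153..0.161
  s 0.07 n105 z 0.154..0.161
  s 0.08 n104 z 0.151..0.161
  s 0.09 n37 z 0.140..0.159
  s 0.10 n10 z 0.142..0.149
```

At 20 N the brick stays level in the grip. I'll set it back down and regrip with the tool turned half round, so the camera is on the stub side. Then I can tilt the tool to horizontal and stand the brick up.

```bash
python3 -m pendant '[[[0, 0, 0.04], [0, 0, 0]], [[0, 0, 0.08], [0, 0, 0]], [[0, 0, 0.115], [0, 0, 0]], [[0, 0, 0.127], [0, 0, 0]], [[0, 0, 0.13], [0, 0, 0]]]' | sed -n 2,4p
python3 -m pendant '[[[0, 0, 0], [0, 0, 0]], [[0, 0, 0], [0, 0, 0]], [[0, 0, -0.02], [0, 0, 0]], [[0, 0, -0.06], [0, 0, 0]], [[0, 0, -0.06], [0, 0, -0.15]]]' 0.085 | sed -n 2,5p
python3 -m pendant '[[[0, 0, 0], [0, 0, -0.15]], [[0, 0, 0], [0, 0, -0.3]], [[0, 0, 0], [0, 0, -0.45]], [[0, 0, 0], [0, 0, -0.6]], [[0, 0, 0], [0, 0, -0.75]]]' >/dev/null
python3 -m pendant '[[[0, 0, 0], [0, 0, -0.15]], [[0, 0, 0], [0, 0, -0.3]], [[0, 0, 0], [0, 0, -0.45]], [[0, 0, 0], [0, 0, -0.6]], [[0, 0, 0], [0, 0, -0.75]]]' >/dev/null
python3 -m pendant '[[[0, 0, 0], [0, 0, -0.15]], [[0, 0, 0], [0, 0, -0.3]], [[0, 0, 0], [0, 0, -0.45]], [[0, 0, 0], [0, 0, -0.6]], [[0, 0, 0], [0, 0, -0.75]]]' >/dev/null
python3 -m pendant '[[[0, 0, 0], [0, 0, -0.15]], [[0, 0, 0], [0, 0, -0.3]], [[0, 0, 0], [0, 0, -0.45]], [[0, 0, 0], [0, 0, -0.6]], [[0, 0, 0], [0, 0, -0.73]]]'
python3 - <<'E'
from h import *
o=r.get_obs(); print(np.round(o["joints"],2))
W,p=cloud("top"); g=p.max(2); k=(g<70)&(W[...,2]>.024)&(W[...,2]<.04)&(abs(W[...,0]-.47)<.1)&(abs(W[...,1]+.376)<.06)
B=W[k]; print("lying",k.sum(),rect(B)); to(.4284,-.3707,.073,171.8,o)
E
```

```text
tcp_pos: [0.4268, -0.3693, 0.0744]
orientation: [-3.128, 0.225, 0.002]
contact_force: [-10.2, 10.0, 31.9]
tcp_pos: [0.4308, -0.3731, 0.1403]
orientation: [3.137, 0.012, 0.018]
contact_force: [0.0, -0.2, -0.2]
grip_width: 0.0851
clock: 18.4
tcp_pos: [0.4282, -0.3718, 0.1358]
orientation: [0.236, 3.127, 0.0]
contact_force: [0.4, 0.2, 0.7]
grip_width: 0.0848
gripper_force: 0.0
[ 1.22  0.66 -0.82  1.91  0.64  0.85  1.48]
lying 656 ((463.6593017578125, -372.9970397949219), (45.56401824951172, 130.0578155517578), 81.76166534423828)
yaw 171.4 tcp [ 0.4282 -0.3718  0.1358] shift [0.0003 0.0011 0.0628]
turn [ 0.0006  0.0054 -0.0078]
```

```bash
python3 -m pendant '[[[0, 0.001, 0.04], [0, 0.005, -0.008]], [[0, 0.001, 0.059], [0, 0.005, -0.008]], [[0, 0.001, 0.06], [0, 0.005, -0.008]]]' | sed -n 2,4p
python3 -m pendant '[[[0, 0, 0], [0, 0, 0]], [[0, 0, 0], [0, 0, 0]], [[0, 0, 0], [0, 0, 0]], [[0, 0, 0], [0, 0, 0]], [[0, 0, 0], [0, 0, 0]]]' 0 60 | sed -n 2,6p
python3 -m pendant '[[[0, 0, -0.03], [0, 0, 0]], [[0, 0, -0.08], [0, 0, 0]], [[0, 0, -0.13], [0, 0, 0]], [[0, 0, -0.15], [0, 0, 0.1]], [[0, 0, -0.15], [0, 0, 0.25]]]'
python3 -m pendant '[[[0, 0, 0], [0, 0, 0.15]], [[0, 0, 0], [0, 0, 0.3]], [[0, 0, 0], [0, 0, 0.45]], [[0, 0, 0], [0, 0, 0.6]], [[0, 0, 0], [0, 0, 0.75]]]' >/dev/null
python3 -m pendant '[[[0, 0, 0], [0, 0, 0.15]], [[0, 0, 0], [0, 0, 0.3]], [[0, 0, 0], [0, 0, 0.45]], [[0, 0, 0], [0, 0, 0.6]], [[0, 0, 0], [0, 0, 0.75]]]' 
python3 -c "
from h import *
to(.41,-.39,.22,60);print(np.round(r.get_obs()['joints'],2))"
```

```text
tcp_pos: [0.427, -0.3694, 0.073]
orientation: [-0.234, -3.129, -0.006]
contact_force: [-0.2, -0.2, 0.8]
tcp_pos: [0.4295, -0.3704, 0.0769]
orientation: [0.232, 3.131, 0.0]
contact_force: [-1.0, 1.5, 5.8]
grip_width: 0.045
gripper_force: 62.5
clock: 19.75
tcp_pos: [0.43, -0.371, 0.2295]
orientation: [0.628, 3.073, -0.003]
contact_force: [0.4, -0.5, -4.3]
grip_width: 0.0448
gripper_force: 63.1
clock: 20.75
tcp_pos: [0.4282, -0.3699, 0.2255]
orientation: [-2.558, -1.821, -0.002]
contact_force: [-0.3, 0.7, -3.5]
grip_width: 0.0446
gripper_force: 63.1
yaw 70.9 tcp [ 0.4282 -0.3699  0.2255] shift [-0.0249 -0.0107  0.0055]
turn [-0.0008 -0.0016  0.1904]
[ 1.01  0.44 -0.52  1.87  0.27  0.91  0.03]
```

```bash
python3 -m pendant '[[[-0.01, 0, 0], [0, 0.15, 0]], [[-0.02, 0, 0], [0, 0.3, 0]], [[-0.03, 0, 0], [0, 0.45, 0]], [[-0.04, 0, 0], [0, 0.6, 0]], [[-0.05, 0, 0], [0, 0.7, 0]]]'
python3 -c "
from h import *
o=r.get_obs();print(np.round(o['joints'],2)); print(Ro.from_rotvec(o['orientation']).as_matrix().round(3))"
```

```text
clock: 21.25
tcp_pos: [0.411, -0.4198, 0.225]
orientation: [-2.133, -1.524, -0.786]
contact_force: [1.0, 0.3, -3.7]
grip_width: 0.045
gripper_force: 63.0
[ 1.39  0.73 -0.7   1.62 -0.2   1.25  0.52]
[[ 0.247  0.946  0.21 ]
 [ 0.72  -0.324  0.614]
 [ 0.649  0.    -0.761]]
```

```bash
python3 -m pendant '[[[0, 0, 0], [0, 0.15, 0]], [[0, 0, 0], [0, 0.3, 0]], [[0, 0, 0], [0, 0.45, 0]], [[0, 0, 0], [0, 0.6, 0]], [[0, 0, 0], [0, 0.75, 0]]]'
python3 -m pendant '[[[0, 0, 0], [0, 0.12, 0]], [[0, 0, 0], [0, 0.12, 0]]]'
python3 -c "
from h import *
o=r.get_obs();print(np.round(o['joints'],2)); print(Ro.from_rotvec(o['orientation']).as_matrix().round(3))"
```

```text
clock: 21.75
tcp_pos: [0.4118, -0.4191, 0.225]
orientation: [-1.547, -1.106, -1.377]
contact_force: [1.1, 0.7, -3.3]
grip_width: 0.045
gripper_force: 63.2
clock: 21.95
tcp_pos: [0.411, -0.4181, 0.2213]
orientation: [-1.445, -1.028, -1.446]
contact_force: [-0.2, 0.1, -3.2]
grip_width: 0.0448
gripper_force: 63.3
[ 1.52  1.14 -0.83  1.48 -0.57  1.64  0.61]
[[ 0.004  0.946  0.323]
 [-0.006 -0.323  0.946]
 [ 1.    -0.005  0.004]]
```

The brick hangs upright with the tool horizontal. Now I'll lower it onto its foot.

```bash
python3 -m pendant '[[[-0.04, 0, 0], [0, 0, 0]], [[-0.08, 0, 0], [0, 0, 0]], [[-0.11, 0, 0], [0, 0, 0]], [[-0.115, 0, 0], [0, 0, 0]], [[-0.115, 0, 0], [0, 0, 0]]]'
python3 - <<'E'
from h import *
o=r.get_obs();print(np.round(o['joints'],2)); M=Ro.from_rotvec(o['orientation']).as_matrix(); print(M.round(3))
gp=o["tcp_pos"]+.054*M[:,2]; print("grasp",gp.round(3))
W,p=cloud("scene"); Q=W.reshape(-1,3); k=(np.hypot(Q[:,0]-gp[0],Q[:,1]-gp[1])<.04)&(Q[:,2]>-.01)&(Q[:,2]<.25)
for z in np.arange(0,.2,.01):
    j=k&(Q[:,2]>=z)&(Q[:,2]<z+.01)&(p.max(2).ravel()<75)
    if j.sum()>3: print("z %.2f n%d"%(z,j.sum()),np.percentile(Q[j],[5,95],axis=0).round(3)[:,:2].tolist())
E
```

```text
clock: 22.45
tcp_pos: [0.4128, -0.4178, 0.111]
orientation: [-1.447, -1.037, -1.445]
contact_force: [-0.1, 0.1, -2.1]
grip_width: 0.045
gripper_force: 63.3
[ 1.48  1.29 -0.77  1.43 -0.48  1.6   0.7 ]
[[ 0.     0.947  0.321]
 [ 0.001 -0.321  0.947]
 [ 1.     0.    -0.001]]
grasp [ 0.43  -0.367  0.111]
z 0.03 n19 [[0.412, -0.38], [0.453, -0.37]]
z 0.04 n21 [[0.414, -0.377], [0.426, -0.37]]
z 0.05 n33 [[0.412, -0.377], [0.43, -0.37]]
z 0.06 n46 [[0.411, -0.38], [0.436, -0.37]]
z 0.07 n46 [[0.413, -0.38], [0.437, -0.37]]
z 0.08 n61 [[0.412, -0.381], [0.441, -0.37]]
z 0.09 n65 [[0.412, -0.382], [0.444, -0.371]]
z 0.10 n79 [[0.403, -0.382], [0.443, -0.37]]
z 0.11 n116 [[0.401, -0.387], [0.462, -0.37]]
z 0.12 n159 [[0.412, -0.383], [0.452, -0.355]]
z 0.13 n255 [[0.415, -0.378], [0.452, -0.351]]
z 0.14 n21 [[0.429, -0.368], [0.436, -0.361]]
```

```bash
python3 -m pendant '[[[-0.012, 0, 0], [0, 0, 0]], [[-0.016, 0, 0], [0, 0, 0]], [[-0.016, 0, 0], [0, 0, 0]]]' | sed -n 2,4p
python3 -m pendant '[[[-0.002, 0, 0], [0, 0, 0]], [[-0.002, 0, 0], [0, 0, 0]]]' | sed -n 2,4p
python3 -m pendant '[[[-0.002, 0, 0], [0, 0, 0]], [[-0.002, 0, 0], [0, 0, 0]]]' | sed -n 2,4p
python3 -m pendant '[[[-0.002, 0, 0], [0, 0, 0]], [[-0.002, 0, 0], [0, 0, 0]]]' | sed -n 2,4p
```

```text
tcp_pos: [0.4123, -0.4176, 0.0941]
orientation: [-1.446, -1.036, -1.445]
contact_force: [0.8, -0.2, -2.5]
tcp_pos: [0.4125, -0.4176, 0.0924]
orientation: [-1.446, -1.036, -1.446]
contact_force: [0.9, -0.2, -3.1]
tcp_pos: [0.4125, -0.4175, 0.0901]
orientation: [-1.445, -1.036, -1.446]
contact_force: [-0.2, -1.0, -3.1]
tcp_pos: [0.4126, -0.4176, 0.0894]
orientation: [-1.443, -1.035, -1.448]
contact_force: [-1.7, -1.3, 2.8]
```

```bash
python3 -m pendant '[[[-0.001, 0, 0], [0, 0, 0]], [[-0.001, 0, 0], [0, 0, 0]]]' | sed -n 2,4p
python3 -m pendant '[[[0, 0, 0], [0, 0, 0]], [[0, 0, 0], [0, 0, 0]], [[0, 0, 0], [0, 0, 0]], [[0, 0, 0], [0, 0, 0]], [[0, 0, 0], [0, 0, 0]]]' 0.085 | sed -n 2,6p
python3 -m pendant '[[[0, 0, -0.02], [0, 0, 0]], [[0, 0, -0.05], [0, 0, 0]], [[0, 0, -0.09], [0, 0, 0]], [[0.03, 0, -0.13], [0, 0, 0]], [[0.08, 0, -0.13], [0, 0, 0]]]'
python3 - <<'E'
from h import *
W,p=cloud("top"); Q=W.reshape(-1,3); k=(np.hypot(Q[:,0]-.43,Q[:,1]+.367)<.05)&(Q[:,2]>.1)&(Q[:,2]<.116); print("top face",k.sum(),np.median(Q[k],0),rect(Q[k]) if k.sum()>5 else 0)
k=(np.hypot(Q[:,0]-.43,Q[:,1]+.367)<.05)&(Q[:,2]>.116); print(k.sum(),Q[k].max(0) if k.any() else 0)
o=r.get_obs(); print(o["joints"].round(2))
E
```

```text
tcp_pos: [0.4126, -0.4176, 0.0892]
orientation: [-1.442, -1.035, -1.448]
contact_force: [-2.0, -1.9, 7.6]
tcp_pos: [0.4125, -0.4175, 0.0872]
orientation: [-1.445, -1.036, -1.446]
contact_force: [-0.4, -0.2, 0.1]
grip_width: 0.0853
gripper_force: 0.0
clock: 24.6
tcp_pos: [0.3677, -0.5448, 0.1637]
orientation: [-1.453, -1.028, -1.447]
contact_force: [0.5, -0.4, 0.8]
grip_width: 0.0853
gripper_force: 0.0
top face 318 [ 0.43237706 -0.35755513  0.11010427] ((432.7574768066406, -358.66680908203125), (31.44308853149414, 46.306480407714844), 71.62158966064453)
27 [ 0.44884808 -0.34252708  0.12958842]
[ 1.51  1.28 -0.76  1.15 -0.5   1.88  0.58]
```

The brick now stands on its foot at (0.433, -0.359), top at 110 mm and stub up. Next I'll untilt the tool and take it from above across the broad faces.

```bash
python3 -m pendant '[[[0.02, 0, 0], [0, -0.15, 0]], [[0.05, 0, 0], [0, -0.3, 0]], [[0.08, 0, 0], [0, -0.45, 0]], [[0.12, 0, 0], [0, -0.6, 0]], [[0.13, 0, 0], [0, -0.75, 0]]]' >/dev/null
python3 -m pendant '[[[0, 0, 0], [0, -0.15, 0]], [[0, 0, 0], [0, -0.3, 0]], [[0, 0, 0], [0, -0.45, 0]], [[0, 0, 0], [0, -0.6, 0]], [[0, 0, 0], [0, -0.75, 0]]]' >/dev/null
python3 -m pendant '[[[0, 0, 0], [0, -0.07, 0]], [[0, 0, 0], [0, -0.07, -0.12]], [[0, 0, 0], [0, -0.07, -0.27]], [[0, 0, 0], [0, -0.07, -0.42]]]'
python3 -c "
from h import *
to(.4328,-.3587,.3,161.6);print(r.get_obs()['joints'].round(2))"
```

```text
clock: 26.05
tcp_pos: [0.3712, -0.5398, 0.2973]
orientation: [2.099, 2.322, 0.014]
contact_force: [-0.4, -0.4, -0.3]
grip_width: 0.085
gripper_force: 0.0
yaw 95.8 tcp [ 0.3712 -0.5398  0.2973] shift [ 0.1739  0.0795 -0.002 ]
turn [ 0.011   0.0104 -1.1489]
[ 1.32  0.52 -0.63  1.59  0.32  1.13  0.72]
```

```bash
python3 -m pendant '[[[0.04, 0.018, 0], [0.01, 0.01, -0.15]], [[0.08, 0.036, 0], [0.01, 0.01, -0.3]], [[0.12, 0.055, 0], [0.01, 0.01, -0.45]], [[0.15, 0.07, 0], [0.01, 0.01, -0.6]], [[0.174, 0.0795, 0], [0.01, 0.01, -0.75]]]' >/dev/null
python3 -m pendant '[[[0, 0, 0], [0, 0, -0.15]], [[0, 0, 0], [0, 0, -0.3]], [[0, 0, 0], [0, 0, -0.4]], [[0, 0, 0], [0, 0, -0.4]], [[0, 0, 0], [0, 0, -0.4]]]'
python3 - <<'E'
from h import *
W,p=cloud("top"); Q=W.reshape(-1,3); k=(np.hypot(Q[:,0]-.43,Q[:,1]+.36)<.05)&(Q[:,2]>.1)&(Q[:,2]<.116); print("top face",k.sum(),rect(Q[k]) if k.sum()>5 else 0)
to(.4328,-.3587,.149,161.6)
E
```

```text
clock: 27.05
tcp_pos: [0.4337, -0.3599, 0.2978]
orientation: [0.518, 3.098, 0.006]
contact_force: [-0.2, 0.0, 0.3]
grip_width: 0.0847
gripper_force: 0.0
top face 205 ((431.99127197265625, -357.54754638671875), (31.752277374267578, 45.584815979003906), 77.16954803466797)
yaw 161.0 tcp [ 0.4337 -0.36    0.2978] shift [0.0013 0.0004 0.1488]
turn [ 0.0035  0.     -0.0097]
```

```bash
python3 -m pendant '[[[0.001, 0, 0.045], [0, 0, -0.01]], [[0.001, 0, 0.09], [0, 0, -0.01]], [[0.001, 0, 0.13], [0, 0, -0.01]], [[0.001, 0, 0.147], [0, 0, -0.01]], [[0.001, 0, 0.147], [0, 0, -0.01]]]' | sed -n 2,4p
python3 -m pendant '[[[0, 0, 0], [0, 0, 0]], [[0, 0, 0], [0, 0, 0]], [[0, 0, 0], [0, 0, 0]], [[0, 0, 0], [0, 0, 0]], [[0, 0, 0], [0, 0, 0]]]' 0 60
python3 -m pendant '[[[0, 0, -0.03], [0, 0, 0]], [[0, 0, -0.08], [0, 0, 0]], [[0, 0, -0.13], [0, 0, 0]], [[0, 0, -0.18], [0, 0, 0]], [[0, 0, -0.23], [0, 0, 0]]]'
python3 -c "
from h import *
to(.40,-.10,.38,106.3);print(r.get_obs()['joints'].round(2))"
```

```text
tcp_pos: [0.4322, -0.3587, 0.1491]
orientation: [-0.499, -3.099, -0.008]
contact_force: [-0.6, -0.7, 0.3]
clock: 28.1
tcp_pos: [0.4339, -0.3601, 0.1525]
orientation: [0.499, 3.099, 0.003]
contact_force: [0.1, 0.1, 7.1]
grip_width: 0.0298
gripper_force: 60.6
clock: 28.6
tcp_pos: [0.4321, -0.3597, 0.3827]
orientation: [-0.498, -3.102, -0.005]
contact_force: [0.2, -1.3, -3.2]
grip_width: 0.0304
gripper_force: 60.4
yaw 161.7 tcp [ 0.4321 -0.3597  0.3827] shift [0.1118 0.2366 0.0036]
turn [ 0.0028 -0.0021  0.9678]
[ 1.36  0.38 -1.    1.68  0.33  1.26  1.54]
```

```bash
python3 -m pendant '[[[0.018, 0.036, 0], [0, 0, 0.14]], [[0.036, 0.072, 0], [0, 0, 0.28]], [[0.054, 0.109, 0], [0, 0, 0.42]], [[0.07, 0.145, 0], [0, 0, 0.56]], [[0.088, 0.181, 0], [0, 0, 0.7]]]' 
python3 -c "
from h import *
to(.41,.01,.385,106.3);to(.588,-.009,.33,106.3)"
```

```text
clock: 29.1
tcp_pos: [0.4051, -0.1589, 0.3813]
orientation: [-1.54, -2.738, -0.004]
contact_force: [0.1, 0.8, -2.4]
grip_width: 0.0297
gripper_force: 60.4
yaw 121.3 tcp [ 0.4051 -0.1589  0.3813] shift [ 0.1418  0.0919 -0.0033]
turn [ 0.0017 -0.0021  0.2617]
yaw 121.3 tcp [ 0.4051 -0.1589  0.3813] shift [0.033  0.234  0.0518]
turn [ 0.0017 -0.0021  0.2617]
```

```bash
python3 -m pendant '[[[0.04, 0.027, 0], [0, 0, 0.13]], [[0.085, 0.055, 0], [0, 0, 0.262]], [[0.125, 0.081, 0], [0, 0, 0.262]], [[0.142, 0.092, 0], [0, 0, 0.262]]]' >/dev/null
python3 -m pendant '[[[0, 0, 0], [0, 0, 0]]]' >/dev/null
python3 -c "
from h import *
to(.5916,-.0091,.33,106.3)"
```

```text
yaw 107.0 tcp [0.4091 0.0125 0.3822] shift [-0.0741  0.1681  0.0524]
turn [ 0.0021 -0.0015  0.0126]
```

```bash
python3 -m pendant '[[[-0.018, 0.042, 0.01], [0, 0, 0.01]], [[-0.037, 0.084, 0.025], [0, 0, 0.01]], [[-0.055, 0.126, 0.04], [0, 0, 0.01]], [[-0.07, 0.16, 0.052], [0, 0, 0.01]], [[-0.0741, 0.168, 0.052], [0, 0, 0.01]]]' >/dev/null
python3 -m pendant '[[[0, 0, 0], [0, 0, 0]], [[0, 0, 0], [0, 0, 0]]]'
python3 - <<'E'
from h import *
o=r.get_obs(); to(.5916,-.0091,.18,106.3,o)
W,p=cloud("wrist"); S=W.reshape(-1,3); d=S[:,:2]-[.5604,.033]; x=d@[.9595,.2818]; y=d@[-.2818,.9595]; z=S[:,2]
k=(x>-.005)&(x<.05)&(y>-.03)&(y<.0265)&(z>.115)&(z<.127); print("middle",k.sum(),np.percentile(x[k],[3,97]) if k.any() else 0,np.percentile(y[k],[3,97]) if k.any() else 0)
k=(abs(x)<.04)&(y<-.06)&(y>-.09)&(z>.08)&(z<.122); print("cheek",k.sum(),np.percentile(y[k],[5,50,95]) if k.any() else 0)
# held brick foot region in the wrist image: dark pts near x .018, z .15-.29
k=(abs(x-.02)<.03)&(abs(y+.05)<.04)&(z>.15)&(z<.31)&(p.max(2).ravel()<75); print("held",k.sum(),np.percentile(y[k],[2,98]) if k.any() else 0)
W,p=cloud("top")
E
```

```text
clock: 30.3
tcp_pos: [0.5911, -0.0145, 0.3302]
orientation: [-1.889, -2.509, -0.004]
contact_force: [-0.2, -1.0, -2.5]
grip_width: 0.0302
gripper_force: 61.5
yaw 106.1 tcp [ 0.5911 -0.0145  0.3302] shift [0.0046 0.0018 0.1503]
turn [ 0.0012 -0.0026 -0.0044]
middle 1468 [0.00630566 0.03525115] [-0.01998915  0.02246344]
cheek 79 [-0.08004383 -0.07802566 -0.07759218]
held 17039 [-0.07211863 -0.02543112]
```

```bash
python3 - <<'E'
from h import *
o=r.get_obs(); t=o["tcp_pos"]; print(t.round(4)); e=t[:2]-[.5604,.033]; print("tcp local",e@[.9595,.2818],e@[-.2818,.9595])
for n in("wrist","top","scene"):
    W,p=cloud(n); S=W.reshape(-1,3); d=S[:,:2]-[.5604,.033]; x=d@[.9595,.2818]; y=d@[-.2818,.9595]; z=S[:,2]; g=p.max(2).ravel()
    for a in np.arange(.17,.31,.01):
        k=(abs(x-.018)<.03)&(abs(y+.05)<.04)&(z>=a)&(z<a+.01)&(g<110)
        if k.sum()>8: print(n,"z %.2f n%d x %.3f..%.3f y %.4f..%.4f"%(a,k.sum(),*np.percentile(x[k],[2,98]),*np.percentile(y[k],[2,98])))
E
```

```text
[ 0.5909 -0.0143  0.3309]
tcp local 0.015951455215118315 -0.05398926511269582
wrist z 0.17 n73 x -0.008..-0.001 y -0.0386..-0.0133
wrist z 0.18 n356 x -0.011..0.030 y -0.0382..-0.0142
wrist z 0.19 n602 x -0.012..0.029 y -0.0342..-0.0104
wrist z 0.20 n286 x -0.012..0.031 y -0.0334..-0.0231
wrist z 0.21 n273 x 0.002..0.031 y -0.0336..-0.0303
wrist z 0.22 n327 x 0.002..0.031 y -0.0336..-0.0303
wrist z 0.23 n369 x 0.002..0.031 y -0.0339..-0.0304
wrist z 0.24 n447 x 0.002..0.031 y -0.0339..-0.0303
wrist z 0.25 n521 x 0.002..0.031 y -0.0339..-0.0304
wrist z 0.26 n896 x -0.010..0.042 y -0.0481..-0.0303
wrist z 0.27 n1425 x -0.011..0.044 y -0.0484..-0.0305
wrist z 0.28 n7754 x -0.007..0.040 y -0.0735..-0.0309
wrist z 0.29 n1993 x -0.007..0.040 y -0.0643..-0.0425
wrist z 0.30 n2054 x -0.011..0.047 y -0.0576..-0.0408
top z 0.19 n21 x -0.012..-0.004 y -0.0210..-0.0104
scene z 0.19 n15 x -0.011..-0.000 y -0.0373..-0.0104
scene z 0.27 n26 x -0.012..0.044 y -0.0670..-0.0546
scene z 0.28 n200 x -0.011..0.045 y -0.0788..-0.0416
scene z 0.29 n113 x -0.010..0.044 y -0.0701..-0.0465
scene z 0.30 n91 x -0.012..0.044 y -0.0713..-0.0470
```

```bash
python3 -m pendant '[[[0.0025, 0.001, 0.01], [0, 0, 0]], [[0.0046, 0.002, 0.03], [0, 0, 0]], [[0.0046, 0.002, 0.05], [0, 0, 0]], [[0.0046, 0.002, 0.06], [0, 0, 0]], [[0.0046, 0.002, 0.06], [0, 0, 0]]]' | sed -n 2,4p
python3 - <<'E'
from h import *
o=r.get_obs(); to(.5916,-.0091,.18,106.3,o)
W,p=cloud("wrist"); S=W.reshape(-1,3); d=S[:,:2]-[.5604,.033]; x=d@[.9595,.2818]; y=d@[-.2818,.9595]; z=S[:,2]; g=p.max(2).ravel()
zt=o["tcp_pos"][2]
k=(x>.004)&(x<.029)&(y>-.045)&(y<-.015)&(z>zt-.14)&(z<zt-.08)&(g<110); print("held left face y",k.sum(),np.median(y[k]),"slope",np.polyfit(x[k],y[k],1)[0],"lean",np.polyfit(z[k],y[k],1)[0])
E
```

```text
tcp_pos: [0.5918, -0.0094, 0.2685]
orientation: [-1.888, -2.507, -0.002]
contact_force: [-0.4, -0.9, -2.6]
yaw 106.1 tcp [ 0.5918 -0.0094  0.2685] shift [ 0.0001 -0.      0.0885]
turn [-0.0008 -0.0033 -0.0042]
held left face y 1603 -0.02610268641680909 slope -0.0017489166343935406 lean -0.006470593300367713
```

```bash
python3 -m pendant '[[[0, 0, 0.03], [0, 0, 0]], [[0, 0, 0.06], [0, 0, 0]], [[0, 0, 0.085], [0, 0, 0]], [[0, 0, 0.097], [0, 0, 0]], [[0, 0, 0.097], [0, 0, 0]]]' | sed -n 2,4p
python3 -m pendant '[[[0, 0.002, 0], [0, 0, 0]], [[0, 0.002, 0], [0, 0, 0]]]' | sed -n 2,4p
python3 -m pendant '[[[0, 0.002, 0], [0, 0, 0]], [[0, 0.002, 0], [0, 0, 0]]]' | sed -n 2,4p
python3 -c "
from h import *
o=r.get_obs(); e=o['tcp_pos'][:2]-[.5604,.033]; print('tcp local',e@[.9595,.2818],e@[-.2818,.9595])"
```

```text
tcp_pos: [0.5926, -0.009, 0.1726]
orientation: [-1.888, -2.508, -0.004]
contact_force: [-0.9, 0.5, -3.1]
tcp_pos: [0.5948, -0.0083, 0.1743]
orientation: [-1.889, -2.509, -0.004]
contact_force: [-3.8, -1.0, -2.7]
tcp_pos: [0.5954, -0.0082, 0.1739]
orientation: [-1.888, -2.508, 0.001]
contact_force: [-8.6, -0.9, 2.4]
tcp local 0.02197233395900476 -0.049366241267368625
```

Contact with the back stop. I'll back off slightly, lower and release.

```bash
python3 -m pendant '[[[0, -0.0025, 0.004], [0, 0, 0]], [[0, -0.0025, 0.006], [0, 0, 0]], [[0, -0.0025, 0.006], [0, 0, 0]]]'| sed -n 2,4p
python3 -m pendant '[[[0, 0, 0.002], [0, 0, 0]], [[0, 0, 0.002], [0, 0, 0]]]' | sed -n 2,4p
python3 -m pendant '[[[0, 0, 0.001], [0, 0, 0]], [[0, 0, 0.001], [0, 0, 0]]]' | sed -n 2,4p
```

```text
tcp_pos: [0.5947, -0.0086, 0.1676]
orientation: [-1.89, -2.509, -0.006]
contact_force: [-1.5, -0.2, -1.9]
tcp_pos: [0.5947, -0.0084, 0.1653]
orientation: [-1.89, -2.509, -0.006]
contact_force: [-2.0, -0.8, -2.5]
tcp_pos: [0.5947, -0.0083, 0.1646]
orientation: [-1.889, -2.51, -0.006]
contact_force: [-2.4, -1.3, 0.7]
```

```bash
python3 -m pendant '[[[0, 0, 0.001], [0, 0, 0]], [[0, 0, 0.001], [0, 0, 0]]]' | sed -n 2,4p
python3 -m pendant '[[[0, 0, 0], [0, 0, 0]], [[0, 0, 0], [0, 0, 0]], [[0, 0, 0], [0, 0, 0]], [[0, 0, 0], [0, 0, 0]]]' 0.06 | sed -n 2,5p
python3 -m pendant '[[[0, 0, -0.03], [0, 0, 0]], [[0, 0, -0.07], [0, 0, 0]], [[0, 0, -0.12], [0, 0, 0]], [[0, 0, -0.17], [0, 0, 0]], [[-0.01, -0.04, -0.2], [0, 0, 0]]]'
python3 - <<'E'
from h import *
W,p=cloud("wrist"); S=W.reshape(-1,3); d=S[:,:2]-[.5604,.033]; x=d@[.9595,.2818]; y=d@[-.2818,.9595]; z=S[:,2]
for a,b in((-.0745,-.0235),(-.0225,.0265),(.0275,.074)):
    j=(x>-.01)&(x<.05)&(y>a)&(y<b)&(z>.116)&(z<.127); print(j.sum(),np.median(z[j]),rect(S[j])[2],rect(S[j])[1],np.percentile(x[j],[2,98]),np.percentile(y[j],[2,98]))
W,p=cloud("top"); cv2.imwrite("pics/top9.png",p); W0=np.load("pics/Wtop.npy")
for n,(u0,u1,v0,v1,z0) in dict(vial2=(375,402,292,320,.03),vial1=(403,430,285,312,.03),case=(250,292,265,300,.015),post=(215,245,250,280,.03),bottle=(125,180,225,280,.1)).items():
    for w in(W0,W):
        Q=w[v0:v1,u0:u1].reshape(-1,3); k=(Q[:,2]>z0)&(Q[:,2]<.2); print(n,k.sum(),np.median(Q[k],0).round(4))
E
```

```text
tcp_pos: [0.5947, -0.0081, 0.1645]
orientation: [1.889, 2.51, 0.005]
contact_force: [-5.1, -0.7, 8.9]
tcp_pos: [0.5946, -0.0083, 0.1633]
orientation: [-1.889, -2.509, -0.006]
contact_force: [1.3, -0.1, -0.3]
grip_width: 0.0599
clock: 33.8
tcp_pos: [0.562, -0.0259, 0.3671]
orientation: [1.882, 2.511, 0.018]
contact_force: [-0.2, -1.7, 1.0]
grip_width: 0.0596
gripper_force: 0.0
1439 0.12144923110747724 15.702189445495605 (31.268939971923828, 45.76185607910156) [0.00648277 0.03635442] [-0.06948612 -0.02603841]
1175 0.1215552727832815 16.841840744018555 (30.201419830322266, 45.71889114379883) [0.00577648 0.0346886 ] [-0.02064997  0.02359418]
1842 0.12159855646518412 15.345536231994629 (31.599702835083008, 45.484840393066406) [0.0048351  0.03489247] [0.0295724  0.07283443]
vial2 176 [ 0.3254 -0.1585  0.0582]
vial2 0 [nan nan nan]
vial1 122 [ 0.3384 -0.2179  0.051 ]
vial1 0 [nan nan nan]
case 773 [0.3782 0.0968 0.0276]
case 664 [0.3758 0.1016 0.0269]
post 52 [0.4179 0.1917 0.0827]
post 50 [0.4178 0.192  0.0832]
bottle 921 [0.4429 0.345  0.1227]
bottle 920 [0.443  0.3449 0.1231]
  return _methods._mean(a, axis=axis, dtype=dtype,
  ret = um.true_divide(
```

```bash
python3 -m pendant '[[[0, 0, 0], [0, 0, 0]]]' >/dev/null; python3 - <<'E'
from h import *
W,p=cloud("scene"); p0=cv2.imread("pics/scene0.png"); W0=np.load("pics/Wscene.npy")
for n,c in dict(vial_big=(.325,-.159),vial_small=(.338,-.219),case=(.377,.1)).items():
    for w in (W0,W):
        Q=w.reshape(-1,3); k=(np.hypot(Q[:,0]-c[0],Q[:,1]-c[1])<.05)&(Q[:,2]>.012)&(Q[:,2]<.07); print(n,k.sum(),np.median(Q[k],0).round(4) if k.any() else "")
cv2.imwrite("pics/s9.png",p)
E
```

```text
vial_big 353 [ 0.327  -0.1716  0.044 ]
vial_big 350 [ 0.327  -0.1715  0.0442]
vial_small 466 [ 0.3352 -0.2222  0.0381]
vial_small 465 [ 0.3351 -0.2219  0.0373]
case 391 [0.3727 0.0883 0.0247]
case 507 [0.3776 0.0918 0.0249]
```

View pics/s9.png

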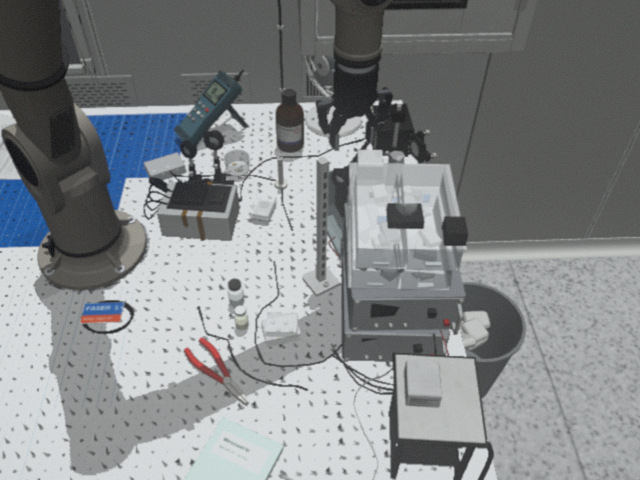

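The vials at (235,290) and (240,315), the case at (263,207), the post at (281,170) and the bottle at (290,120) are all where they were, and the gripper is clear of the rack. I'm handing in.

```bash
python3 -c "
from bench import r
print(r.hand_in())"
```

```text
the job is handed in; nothing more can be done
None
```

The job is handed in at about 34 s of the 72 s allowed: by my last measurement all three bricks stand upright in a row against the back stop, and nothing else on the table has moved.

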